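Square two busbars in the clamping jig and latch the hold-down

TASK

Two drilled copper busbars lie askew on the plate of the clamping jig. Slide them, without lifting them off the plate, until they lie side by side and square, flat on the plate: one flush along the rear fence, the other flush along the first, both with their slotted ends butted against the end stop. Then squeeze the release button in the hand lever's grip and swing the lever all the way down, so that the hold-down feet press on the bars, and let the button go so that the lever stays latched; leave the other things on and around the jig where they are.

Things in the scene. Friction and masses are not known exactly. Their poses are not given: they have to be found in the camera images.
- jig: Clamping jig fixed to the bench: aluminium plate 270 (x) x 320 (y) x 10 mm with fence, end stop and hold-down. Origin: centre of the plate's underside; axes those of the plate: x away from the robot to the fence, y to the left, z up. Plate top at z = 10 mm.
- fence_face (a point): Middle of the front face of the rear fence, a steel strip along jig y from y = -110 to 130 mm, 13 mm above the plate; the face lies at jig x = 70 mm. This point: jig x 70, y 10, z 15 mm.
- stop_face (a point): On the right-hand face of the end stop, a steel block at the left end (jig x -10 to 70 mm, 13 mm above the plate); the face lies at jig y = 100 mm. This point: jig x 45, y 100, z 15 mm.
- bar_rear: Copper busbar 25 (x) x 160 (y) x 10 mm, about 0.34 kg, the one that starts nearer the fence. Origin: centre of its underside; y runs along it towards the slotted end (a 9 x 26 mm slot; four small round holes in the rest). It starts skewed by at most 0.25 rad from the fence with the slotted end to the left.
- bar_rear_slot_end (a point): Middle of bar_rear's slotted end face, 80 mm along y from its origin, 5 mm above its underside.
- bar_front: An identical busbar, the one that starts farther from the fence, nearer the robot; same axes, same start skew.
- bar_front_slot_end (a point): Middle of bar_front's slotted end face.
- clamp_lever (a joint): Angle of hand lever and hold-down arms about the shaft: 1.5 rad = raised, nearly upright (start, latched), 0 = level, towards jig -x, feet pressing the bars. Stops at -0.045 and 1.56. A pin holds it above 1.47 and below 0.03 rad; it leaves such an end only with the button in. Swinging takes 2 to 4 N at the grip, 4 N more below 0.065 rad, where sprung feet meet the bars.
- release_button (a joint): Travel of the release button: 0 = out, 0.007 = fully in, flush with the grip; 3 N to start, 7 N fully in. The latch is free from about 0.005. Let go at either end of the swing, it springs out and the pin latches the lever; let go on the way, it stays half in and the lever is not latched.
- lever_grip (a point): Centre of the lever's black hand grip, at the button, 147 mm from the shaft axis. The grip is 76 mm long (38 mm either side of this point along the lever), 22 mm thick along jig y, 26 mm deep. The grey button, 26 mm long, 15 mm deep, level with this point, stands 7 mm proud of the left (jig +y) side: pinching the grip along jig y squeezes it.
- lever_pivot (a point): Shaft axis in the lever's plane of swing (jig x 105, y -235, z 40 mm); the lever turns about jig y: at angle a the grip is at this point + 147 mm x (-cos a along jig x, sin a up). The shaft runs behind the fence in two bearing blocks (jig y +-147 mm, up to z = 60 mm).
- hold_down (a point): Shaft axis midway between the two hold-down arms (jig x 105, y 20, z 40 mm). The arms, at jig y = -40 and 80 mm, 12 mm wide, 83 mm long, carry two rubber feet each; with the lever up they stand upright behind the fence's face, up to z = 125 mm.
- cap_screw: Cap screw 13 mm wide, 46 mm tall, standing on its head on the plate's left front corner: leave it standing. Origin: centre of its underside.
- pliers: Blue-handled long-nose pliers, 48 x 176 x 11 mm (long axis y), on the bench left of the jig: leave them. Origin: centre of its underside.
- tin: Grey-blue parts tin 71 x 118 x 28 mm, right of the jig: leave it. Origin: centre of its underside.
- reel: Reel of solder with blue flanges, 66 mm across, 34 mm high, right of the jig: leave it. Origin: centre of its underside.
- log_book: Purple notebook 148 x 109 x 14 mm, left of the jig: leave it. Origin: centre of its underside.

How it is judged:
On the way, in this order (a step that is already met when the one before it is completed fails the run):
1. both bars lie square and flush in the corner of fence and end stop while the lever is still up (((x of bar_rear_slot_end in the frame of jig between 0.0545 and 0.0605 m and y of bar_rear_slot_end in the frame of jig between 0.097 and 0.102 m and angle between the y axis of each of bar_rear, bar_front and the y axis of jig, either way round below 0.022 rad and z of bar_rear_slot_end in the frame of jig between 0.012 and 0.018 m and angle between each of bar_rear, bar_front's own z axis and vertical below 0.03 rad and x of bar_front_slot_end in the frame of jig between 0.0285 and 0.0355 m and y of bar_front_slot_end in the frame of jig between 0.097 and 0.102 m and z of bar_front_slot_end in the frame of jig between 0.012 and 0.018 m) or (x of bar_front_slot_end in the frame of jig between 0.0545 and 0.0605 m and y of bar_front_slot_end in the frame of jig between 0.097 and 0.102 m and angle between the y axis of each of bar_front, bar_rear and the y axis of jig, either way round below 0.022 rad and z of bar_front_slot_end in the frame of jig between 0.012 and 0.018 m and angle between each of bar_front, bar_rear's own z axis and vertical below 0.03 rad and x of bar_rear_slot_end in the frame of jig between 0.0285 and 0.0355 m and y of bar_rear_slot_end in the frame of jig between 0.097 and 0.102 m and z of bar_rear_slot_end in the frame of jig between 0.012 and 0.018 m)) and value of joint clamp_lever above 1.2 rad), for 0.2 s.
2. the lever has been swung down with the button held in (value of joint clamp_lever below 0.25 rad and value of joint release_button above 0.003 m), for 0.05 s.
At the end, for the whole second after the job is handed in: Both bars flat on the plate at rest, side by side: one within 3 mm of flush on the fence, the other within 4 mm of flush on the first, parallel to the fence within 0.022 rad, slotted ends within 3 mm of the end stop; lever below 0.06 rad, at rest, its button back out (below 2 mm) (((x of bar_rear_slot_end in the frame of jig between 0.0545 and 0.0605 m and y of bar_rear_slot_end in the frame of jig between 0.097 and 0.102 m and angle between the y axis of each of bar_rear, bar_front and the y axis of jig, either way round below 0.022 rad and z of bar_rear_slot_end in the frame of jig between 0.012 and 0.018 m and angle between each of bar_rear, bar_front's own z axis and vertical below 0.03 rad and x of bar_front_slot_end in the frame of jig between 0.0285 and 0.0355 m and y of bar_front_slot_end in the frame of jig between 0.097 and 0.102 m and z of bar_front_slot_end in the frame of jig between 0.012 and 0.018 m) or (x of bar_front_slot_end in the frame of jig between 0.0545 and 0.0605 m and y of bar_front_slot_end in the frame of jig between 0.097 and 0.102 m and angle between the y axis of each of bar_front, bar_rear and the y axis of jig, either way round below 0.022 rad and z of bar_front_slot_end in the frame of jig between 0.012 and 0.018 m and angle between each of bar_front, bar_rear's own z axis and vertical below 0.03 rad and x of bar_rear_slot_end in the frame of jig between 0.0285 and 0.0355 m and y of bar_rear_slot_end in the frame of jig between 0.097 and 0.102 m and z of bar_rear_slot_end in the frame of jig between 0.012 and 0.018 m)) and value of joint clamp_lever below 0.06 rad and value of joint release_button below 0.002 m and velocity of joint clamp_lever between -0.05 and 0.05 rad/s and linear speed of each of bar_rear, bar_front below 0.01 m/s); the robot touches nothing.
It fails at once if a bar is lifted more than 15 mm off the plate (height (world z) of any of bar_rear, bar_front above 0.025 m).
It fails at once if one of the things on and around the jig (cap screw, pliers, tin, reel, notebook) is moved by more than 25 mm (distance of any of cap_screw, pliers, tin, reel, log_book from where it was at the start of the episode above 0.025 m).
It fails at once if the cap screw is knocked over (angle between cap_screw's own z axis and vertical above 0.5 rad).
It also fails if it takes over 72 s, if anything falls off the work surface, if the arm or the gripper's body presses on something with over 40 N, if the wrist force passes 120 N, or if a joint passes its speed limit or range.

ROBOT

A 7-joint arm with a two-finger parallel gripper is mounted at the origin on a cart in front of the work surface, level with it; the furniture and walls round the work are solid. World frame = base frame: x ahead of the robot, y to its left, z up, the work surface at z = 0. Lengths are in m, angles in rad, forces in N, time in s.
With the tool pointing down it reaches from about 0.425 to 0.875 m from the base axis. Payload 8.4 kg.
Tool frame: the origin (TCP) lies midway between the tips of the shut fingers; the grasp point (between the pads) lies 19 mm behind it; x points along the fingers, y is the direction in which the jaws open and shut, and the axes are right-handed (so a half turn about x gives the same grasp; the last joint's range is limited). The gripper opens to 85 mm and grips with 20 to 120 N. Pads are 22 mm wide; open, the fingers measure 114 mm over their backs; the gripper's body (76 mm by 85 mm) begins 54 mm behind the grasp point. The pads swing forward as they close: fully open they stand 13 mm farther back than shut.
Start: joints at [1.245, 0.333, 0.04, 1.465, -0.013, 1.343, -0.059], TCP at [0.146, -0.633, 0.231] pointing down, gripper open.
Joint ranges: [-2.58, 2.58], [-0.38, 2.09], [-1.3, 1.39], [0.25, 2.4], [-1.5, 4.64], [0.08, 2.09], [-2.65, 2.65]. Speed limits (rad/s): [2.22, 2.22, 2.79, 2.79, 3.14, 3.14, 3.14].

INTERFACE

Orientations are given as a rotation vector (axis times angle).
In Python, from rig import env gives the robot as it stands.
- The arm moves only by the tool send_rows, never from a script. Its argument "motion" is a list of rows, each an object of numbers: "tx", "ty", "tz": the shift along the world's x, y, z in cm; "rx", "ry", "rz": the turn, a rotation vector about the world's x, y, z in rad. In form: [{"tx": .., "ty": .., "tz": .., "rx": .., "ry": .., "rz": ..}, ...]. A call has 1 to 8 rows; each row shifts and turns the commanded pose from where the row before left it; what a row does not reach is not made up. A row lasts 1/10 s, in which the tool goes at most 50 mm and 8.59 degrees, less where a joint would pass 70% of its speed; a pose out of reach is approached as far as the arm can. A call is refused whole if a number of a shift passes 5 or a number of a turn 0.15, either way. A call with a gripper value outside its range is refused whole. "fingers" is the gripper command: -1 is shut, 1 is fully open, values between are in proportion, set as the call begins (left out, the last holds). The fingers move at their own pace and stop on an object; the grip force is fixed at half the most. Time passes only in rows, so rows that do not move let the fingers close. It gives the time, the measured TCP pose, the force and the opening at its end, in the units of the state.
- env.get_obs(): the state, without advancing time (a new reading comes with each control period).
- env.capture(name): name is "scene" or "side" or "wrist"; returns the picture (480x640x3 uint8, blue, green, red); there is no depth.
- env.get_calibration(name): a dict with "intrinsics" (3x3 intrinsics, pixels), "R" (3x3) and "t" (3): a world point X has camera coordinates R X + t; the wrist camera has in their place "tool_from_camera" (4x4, takes a point from camera to tool coordinates, whose origin is the TCP and whose axes are the tool frame's). Camera axes: x right, y down, z forward; pixel columns grow to the right and rows downward; lengths in m; the calibration is good to about 2 mm. A picture is of the moment at which its call begins: read the wrist's pose just before it. get_calibration takes no time and is no camera call.
- env.job_done(): hands the job in, once; it reports no verdict.
Trained networks look in the newest picture that a camera, given by its name, has taken for a name from the list of things; names that differ only in an ending like _2 or _b are one class to them, and where a whole thing is asked for, a point or a joint stands for the part that bears it (a point fixed in the world has none). Each returns a list of dicts, best first, with "confidence" (0 to 1); they miss things now and then, are a little off and sometimes report something else, mostly with a low value. They report only what shows in the picture. A call takes as long as a camera call.
- env.find_in(camera, query): "point" ([column, row] in pixels, amid what is visible of it).
The state is a dict: "time_s": time; "joint_pos": joint angles; "joint_velocities": joint speeds; "effort": joint torques, N m; "position": TCP position; "tcp_rot": TCP orientation; "force": force on the tool from outside, world axes, zero at the start; "wrist_torque": the same for the moment, N m; "gripper_width": finger opening in m.
Only numpy, scipy, OpenCV 4.12 (cv2) and the standard library are available. Lean on these libraries where they do the work, as an engineer would, in place of code of your own. Each camera call takes 0.05 s, during which the arm holds its last target.

## Working session

There is one attempt and no reset: what is moved stays moved. The work goes in short steps, Python scripts to look and compute and a tool call to move; the robot and the scene stay as the last step left them, time stands still between calls to the robot, and variables do not carry over. Pictures are saved under pics/ and viewed, and the job is handed in when it is done.

Besides the shell and the picture viewer there is one more tool, called after "Emit:" as a command line: name --argument value ..., lists and objects as JSON in quotes. send_rows: Moves the arm, as the interface text tells. Its arguments: {"type":"object","properties":{"motion":{"type":"array"},"fingers":{"type":"number"}},"required":["motion"]}

```bash
ls; mkdir -p pics; python3 - <<'E'
from rig import env
import cv2,numpy as np
np.set_printoptions(precision=4,suppress=True)
print(env.get_obs())
for n in("scene","side","wrist"):
    cv2.imwrite(f"pics/{n}0.png",env.capture(n)); print(n,env.get_calibration(n))
E
```

```text
pics
{'time_s': 0.0, 'joint_pos': array([ 1.2448,  0.3339,  0.0399,  1.4663, -0.0134,  1.3433, -0.0585]), 'joint_velocities': array([-0.0003,  0.0002,  0.001 , -0.0004, -0.0017,  0.0002,  0.0006]), 'effort': array([ -0.0004, -65.8549,   1.3649, -40.5557,   0.0167,   0.0123,
        -0.0001]), 'position': array([ 0.146 , -0.6329,  0.2304]), 'tcp_rot': array([ 2.1018,  0.2411, -2.1025]), 'force': array([ 0.0614, -0.2288, -0.435 ]), 'wrist_torque': array([ 0.0325, -0.0104,  0.0013]), 'gripper_width': 0.08524367813021168}
scene {'intrinsics': array([[601.3414,   0.    , 309.2021],
       [  0.    , 601.3414, 244.8828],
       [  0.    ,   0.    ,   1.    ]]), 'R': array([[ 0.854 , -0.5203,  0.0022],
       [-0.3686, -0.6079, -0.7033],
       [ 0.3673,  0.5998, -0.7109]]), 't': array([-0.4313,  0.2489,  1.539 ])}
side {'intrinsics': array([[489.2175,   0.    , 318.0201],
       [  0.    , 489.2175, 240.7925],
       [  0.    ,   0.    ,   1.    ]]), 'R': array([[-0.9861, -0.1651, -0.0161],
       [-0.084 ,  0.5806, -0.8098],
       [ 0.143 , -0.7973, -0.5864]]), 't': array([0.549 , 0.0626, 1.2289])}
wrist {'intrinsics': array([[353.0699,   0.    , 315.1292],
       [  0.    , 353.0699, 243.0406],
       [  0.    ,   0.    ,   1.    ]]), 'tool_from_camera': array([[-0.0003, -0.2638,  0.9646, -0.1434],
       [ 1.    , -0.0006,  0.0001,  0.0008],
       [ 0.0006,  0.9646,  0.2638, -0.0667],
       [ 0.    ,  0.    ,  0.    ,  1.    ]])}
```

View pics/scene0.png

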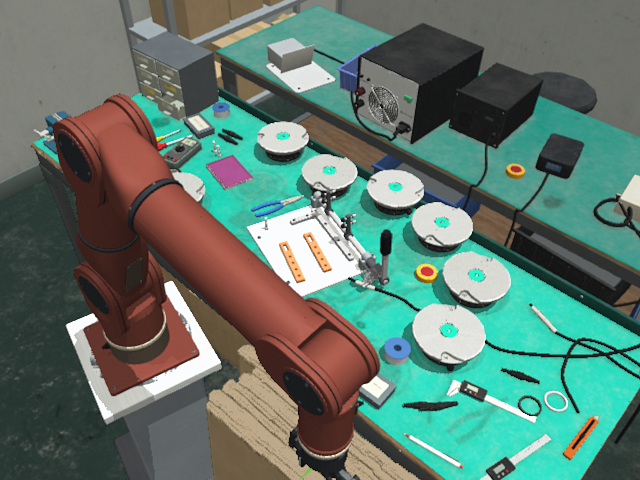

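View pics/side0.png

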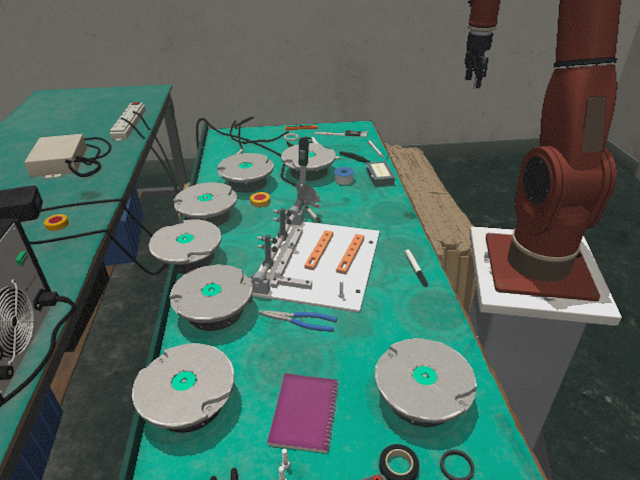

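View pics/wrist0.png

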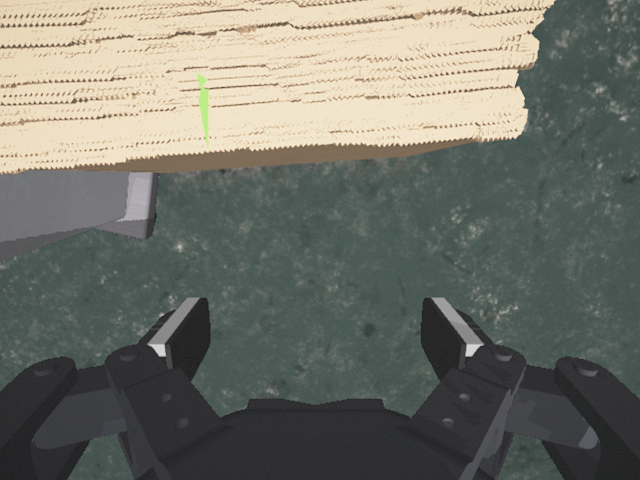

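```bash
cat > h.py <<'E'
import numpy as np,cv2
from rig import env
from scipy.spatial.transform import Rotation as Ro
np.set_printoptions(precision=4,suppress=True)
def cam(n):
    c=env.get_calibration(n)
    if n=="wrist":
        o=env.get_obs(); T=np.eye(4);T[:3,:3]=Ro.from_rotvec(o['tcp_rot']).as_matrix();T[:3,3]=o['position']
        M=np.linalg.inv(T@np.array(c['tool_from_camera'])); return np.array(c['intrinsics']),M[:3,:3],M[:3,3]
    return np.array(c['intrinsics']),np.array(c['R']),np.array(c['t'])
def proj(C,X):
    K,R,t=C; p=(np.atleast_2d(X)@R.T+t)@K.T; return p[:,:2]/p[:,2:]
def back(C,uv,z):
    K,R,t=C; d=np.linalg.solve(K,np.array([uv[0],uv[1],1.])); d=R.T@d; o=-R.T@t
    return o+d*(z-o[2])/d[2]
def tri(obs):
    A=[];b=[]
    for C,uv in obs:
        K,R,t=C; d=R.T@np.linalg.solve(K,np.array([uv[0],uv[1],1.])); d/=np.linalg.norm(d); o=-R.T@t
        P=np.eye(3)-np.outer(d,d); A.append(P); b.append(P@o)
    return np.linalg.lstsq(np.vstack(A),np.hstack(b),rcond=None)[0]
E
python3 - <<'E'
from h import *
for n in("scene","side"):
    im=env.capture(n)
    C=cam(n)
    for q in("jig","bar_rear","lever_grip","cap_screw","pliers","tin","reel","log_book"):
        r=env.find_in(n,q)[:2]; print(n,q,[(x['point'],round(x['confidence'],2),back(C,x['point'],.01)[:2]) for x in r])
    a,b,c,d=(230,370,180,310) if n=="side" else (235,405,180,310)
    if n=="side": a,b,c,d=240,390,130,330
    cv2.imwrite(f"pics/{n}z.png",cv2.resize(im[c:d,a:b],None,fx=4 if n=="scene" else 3,fy=4 if n=="scene" else 3,interpolation=cv2.INTER_CUBIC))
E
```

```text
scene jig [([319.2, 245.5], 0.7, array([0.5697, 0.0495]))]
scene bar_rear [([318.9, 244.8], 0.68, array([0.5705, 0.0524])), ([316.5, 254.6], 0.64, array([0.5433, 0.0221]))]
scene lever_grip [([351.4, 232.3], 0.64, array([0.6822, 0.0466]))]
scene cap_screw []
scene pliers [([275.5, 205.6], 0.84, array([0.5456, 0.2707])), ([352.0, 231.8], 0.43, array([0.685 , 0.0474]))]
scene tin [([376.6, 391.3], 0.61, array([ 0.4281, -0.434 ]))]
scene reel [([396.8, 350.5], 0.58, array([ 0.5398, -0.3659])), ([319.7, 244.1], 0.33, array([0.574 , 0.0536]))]
scene log_book [([229.6, 173.1], 0.7, array([0.494 , 0.4929]))]
side jig [([306.1, 261.0], 0.68, array([0.5743, 0.0776]))]
side bar_rear [([319.4, 249.8], 0.93, array([0.5485, 0.026 ]))]
side lever_grip [([284.5, 224.9], 0.61, array([ 0.6648, -0.0749]))]
side cap_screw []
side pliers [([304.3, 319.3], 0.69, array([0.54  , 0.2815])), ([307.1, 261.1], 0.6, array([0.5717, 0.0776]))]
side tin [([378.4, 174.3], 0.89, array([ 0.4236, -0.4096])), ([286.0, 231.3], 0.3, array([ 0.6537, -0.0446]))]
side reel [([343.6, 174.0], 0.73, array([ 0.5372, -0.3962]))]
side log_book [([304.5, 410.7], 0.7, array([0.4962, 0.5091]))]
```

View pics/scenez.png

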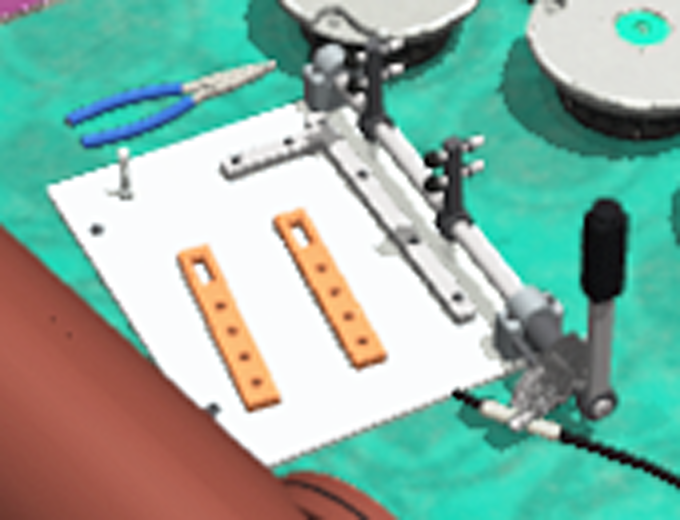

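View pics/sidez.png

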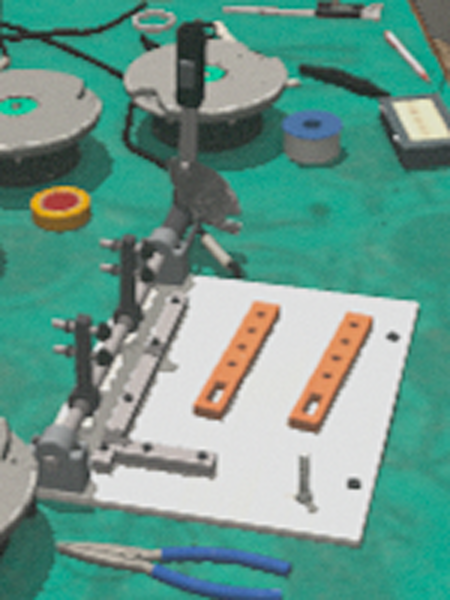

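```bash
cat > fit1.py <<'E'
from h import *
from scipy.optimize import least_squares
f=lambda s,o,p:((np.array(p)+.5)/s-.5+o)
S=cam("scene");D=cam("side")
sc={(-135,160,10):(48,188),(-10,100,23):(230,176),(70,-110,23):(462,318)}
sd={(-135,160,10):(360,542),(-135,-160,10):(417,301),(-10,100,23):(213,455),(70,-110,23):(187,299)}
J=[(S,k,f(4,[235,180],v)) for k,v in sc.items()]+[(D,k,f(3,[240,130],v)) for k,v in sd.items()]
def w(p,k): 
    c,s=np.cos(p[2]),np.sin(p[2]); k=np.array(k)/1000.
    return np.array([p[0]+c*k[0]-s*k[1],p[1]+s*k[0]+c*k[1],k[2]])
r=least_squares(lambda p:np.hstack([proj(C,w(p,k))[0]-v for C,k,v in J]),[.57,.05,0])
print(r.x);print(r.fun.reshape(-1,2))
p=r.x
def inv(p,X):
    c,s=np.cos(p[2]),np.sin(p[2]); d=np.array(X)[:2]-p[:2]; return np.array([c*d[0]+s*d[1],-s*d[0]+c*d[1]])*1000
for nm,C,s,o,pts in (("scR",S,4,[235,180],[(276,215),(302,208),(385,357),(358,366)]),("scF",S,4,[235,180],[(178,255),(205,246),(279,402),(250,410)]),
  ("sdR",D,3,[240,130],[(256,302),(280,305),(225,411),(196,407)]),("sdF",D,3,[240,130],[(345,313),(372,317),(320,427),(290,419)])):
    for q in pts: X=back(C,f(s,o,q),.02); print(nm,X[:2],inv(p,X))
for n,C in(("sc",S),("sd",D)): print(n,"grip",proj(C,w(p,(105-147*np.cos(1.5),-235,40+147*np.sin(1.5)))))
E
python3 fit1.py
```

```text
[ 0.5473  0.0649 -0.0689]
[[-0.3068 -0.3006]
 [-0.2567 -1.3108]
 [-0.5789 -0.8457]
 [-0.4437 -0.5643]
 [-0.1248  0.3465]
 [ 0.8697 -0.8187]
 [-0.1426 -1.6683]]
scR [0.5516 0.1083] [ 1.2075 43.6361]
scR [0.572  0.1047] [21.8872 41.4135]
scR [ 0.5434 -0.0542] [   4.2559 -119.0614]
scR [ 0.5226 -0.0516] [ -16.6842 -117.8632]
scF [0.4685 0.1095] [-81.718   39.1078]
scF [0.4901 0.1074] [-60.0656  38.4451]
scF [ 0.458  -0.0516] [ -81.1591 -122.3432]
scF [ 0.4371 -0.0475] [-102.2457 -119.707 ]
sdR [ 0.5455 -0.0503] [   6.054  -115.0091]
sdR [ 0.5232 -0.0487] [ -16.2815 -114.9176]
sdR [0.5465 0.1091] [-3.8863 44.0757]
sdR [0.5711 0.1074] [20.7986 44.085 ]
sdF [ 0.4636 -0.0445] [ -75.993 -114.865]
sdF [ 0.4391 -0.0417] [-100.6519 -113.806 ]
sdF [0.4668 0.1182] [-84.07    47.6699]
sdF [0.4922 0.1116] [-58.2487  42.838 ]
sc grip [[385.7902 242.572 ]]
sd grip [[302.8532 152.5974]]
```

```bash
python3 - <<'E'
from h import *
o=env.get_obs(); R=Ro.from_rotvec(o['tcp_rot']).as_matrix(); print(R)
print(o['time_s'])
E
```

```text
[[ 0.      0.2248 -0.9744]
 [ 0.0001 -0.9744 -0.2248]
 [-1.     -0.     -0.    ]]
1.05
```

Emit:
send_rows --motion '[{"tx":3,"ty":3,"tz":0.4,"rz":0.13},{"tx":3,"ty":3,"tz":0.4,"rz":0.13},{"tx":3,"ty":3,"tz":0.4,"rz":0.13},{"tx":3,"ty":3,"tz":0.4,"rz":0.13},{"tx":3,"ty":3,"tz":0.4,"rz":0.13},{"tx":3,"ty":3,"tz":0.4,"rz":0.13},{"tx":3,"ty":3,"rz":0.13},{"tx":3,"ty":3,"rz":0.13}]' --fingers 1

```text
$.motion[0]: bad value
```

Emit:
send_rows --motion '[{"tx":1,"ty":4,"rz":0.13},{"tx":1,"ty":4,"rz":0.13},{"tx":1,"ty":4,"rz":0.13},{"tx":1,"ty":4,"rz":0.13},{"tx":1,"ty":4,"rz":0.13},{"tx":1,"ty":4,"rz":0.13},{"tx":1,"ty":4,"rz":0.13},{"ty":4,"rz":0.13}]'

```text
$.motion[0]: bad value
```

Emit:
send_rows --motion '[{"ty":3,"rz":0.13},{"ty":3,"rz":0.13},{"ty":3,"rz":0.13},{"ty":1,"rz":0.13},{"rz":0.13},{"rz":0.13},{},{}]'

```text
$.motion[0]: bad value
```

Emit:
send_rows --motion '[{"tx":3,"ty":3,"tz":0.4,"rx":0,"ry":0,"rz":0.13},{"tx":3,"ty":3,"tz":0.4,"rx":0,"ry":0,"rz":0.13},{"tx":3,"ty":3,"tz":0.4,"rx":0,"ry":0,"rz":0.13},{"tx":3,"ty":3,"tz":0.4,"rx":0,"ry":0,"rz":0.13},{"tx":3,"ty":3,"tz":0.4,"rx":0,"ry":0,"rz":0.13},{"tx":3,"ty":3,"tz":0.4,"rx":0,"ry":0,"rz":0.13},{"tx":3,"ty":3,"tz":0,"rx":0,"ry":0,"rz":0.13},{"tx":3,"ty":3,"tz":0,"rx":0,"ry":0,"rz":0.13}]' --fingers 1

```text
time_s: 1.85
position: [0.3872, -0.3921, 0.2558]
tcp_rot: [1.426, 1.052, -1.426]
force: [1.1, -0.1, -0.7]
gripper_width: 0.0857
```

Emit:
send_rows --motion '[{"tx":1,"ty":4,"tz":0,"rx":0,"ry":0,"rz":0.13},{"tx":1,"ty":4,"tz":0,"rx":0,"ry":0,"rz":0.13},{"tx":1,"ty":4,"tz":0,"rx":0,"ry":0,"rz":0.13},{"tx":1,"ty":4,"tz":0,"rx":0,"ry":0,"rz":0.13},{"tx":1,"ty":4,"tz":0,"rx":0,"ry":0,"rz":0.13},{"tx":1,"ty":4,"tz":0,"rx":0,"ry":0,"rz":0.13},{"tx":0,"ty":4,"tz":0,"rx":0,"ry":0,"rz":0.13},{"tx":0,"ty":4,"tz":0,"rx":0,"ry":0,"rz":0.13}]'

```text
time_s: 2.65
position: [0.4461, -0.0716, 0.2555]
tcp_rot: [0.648, 1.471, -0.648]
force: [0.8, -0.6, 0.5]
gripper_width: 0.0856
```

Emit:
send_rows --motion '[{"tx":0,"ty":3,"tz":0,"rx":0,"ry":0,"rz":0.13},{"tx":0,"ty":3,"tz":0,"rx":0,"ry":0,"rz":0.13},{"tx":0,"ty":3,"tz":0,"rx":0,"ry":0,"rz":0.13},{"tx":0,"ty":1,"tz":0,"rx":0,"ry":0,"rz":0.13},{"tx":0,"ty":0,"tz":0,"rx":0,"ry":0,"rz":0.13},{"tx":0,"ty":0,"tz":0,"rx":0,"ry":0,"rz":0.12},{"tx":0,"ty":0,"tz":0,"rx":0,"ry":0,"rz":0},{"tx":0,"ty":0,"tz":0,"rx":0,"ry":0,"rz":0}]'

```text
time_s: 3.45
position: [0.4461, 0.0267, 0.2554]
tcp_rot: [0.054, 1.57, -0.054]
force: [-0.4, -0.2, -0.3]
gripper_width: 0.0857
```

```bash
python3 - <<'E'
from h import *
o=env.get_obs(); R=Ro.from_rotvec(o['tcp_rot']).as_matrix(); print(R,o['position'],o['joint_pos'])
import pickle
pickle.dump(cam("wrist"),open("w1.pkl","wb"))
im=env.capture("wrist"); cv2.imwrite("pics/w1.png",im)
for q in("bar_rear","lever_grip","cap_screw"): print(q,env.find_in("wrist",q)[:2])
E
```

```text
[[ 0.0002  0.0684  0.9977]
 [-0.0002  0.9977 -0.0684]
 [-1.     -0.0002  0.0003]] [0.4461 0.0267 0.2554] [ 0.5617 -0.0784 -0.6718  1.8637 -0.0499  1.3394  1.4052]
bar_rear [{'point': [320.6, 292.3], 'confidence': 0.94}]
lever_grip [{'point': [312.5, 386.5], 'confidence': 0.63}]
cap_screw [{'point': [473.6, 225.5], 'confidence': 0.69}, {'point': [307.6, 385.6], 'confidence': 0.62}]
```

View pics/w1.png

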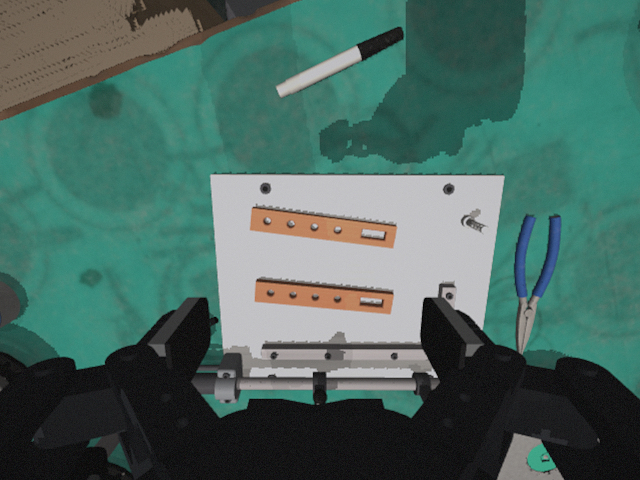

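```bash
python3 - <<'E'
import cv2
im=cv2.imread("pics/w1.png")
cv2.imwrite("pics/w1z.png",cv2.resize(im[165:385,205:515],None,fx=2.5,fy=2.5,interpolation=cv2.INTER_CUBIC))
E
```

```text
(no output)
```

View pics/w1z.png

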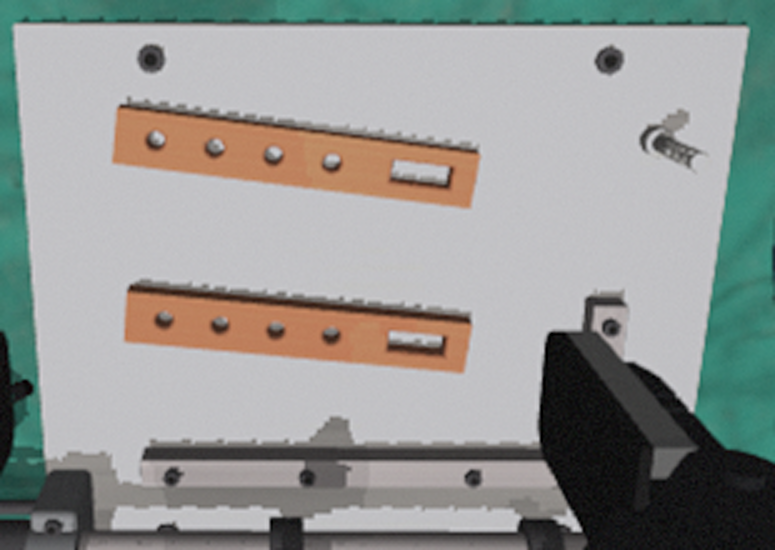

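```bash
cat > fit2.py <<'E'
from h import *
import pickle
from scipy.optimize import least_squares
f=lambda s,o,p:((np.array(p)+.5)/s-.5+o)
S=cam("scene");D=cam("side");W=pickle.load(open("w1.pkl","rb"))
sc={(-135,160,10):(48,188),(-10,100,23):(230,176),(70,-110,23):(462,318)}
sd={(-135,160,10):(360,542),(-135,-160,10):(417,301),(-10,100,23):(213,455),(70,-110,23):(187,299)}
wr={(-135,-160,10):(14,27),(-135,160,10):(748,28),(70,-110,23):(143,460),(-10,100,23):(587,307)}
Jw=[(W,k,f(2.5,[205,165],v)) for k,v in wr.items()]
Ja=[(S,k,f(4,[235,180],v)) for k,v in sc.items()]+[(D,k,f(3,[240,130],v)) for k,v in sd.items()]
def w(p,k): 
    c,s=np.cos(p[2]),np.sin(p[2]); k=np.array(k)/1000.
    return np.array([p[0]+c*k[0]-s*k[1],p[1]+s*k[0]+c*k[1],k[2]])
def inv(p,X):
    c,s=np.cos(p[2]),np.sin(p[2]); d=np.array(X)[:2]-p[:2]; return np.array([c*d[0]+s*d[1],-s*d[0]+c*d[1]])*1000
if __name__=="__main__":
  for J in(Jw,Jw+Ja):
    r=least_squares(lambda p:np.hstack([proj(C,w(p,k))[0]-v for C,k,v in J]),[.57,.05,0])
    print(r.x);print(r.fun.reshape(-1,2)[:4])
    p=r.x
    for nm,pts in(("F",[(120,107),(479,152),(471,208),(113,162)]),("R",[(130,291),(471,320),(463,373),(124,343)])):
        for q in pts: X=back(W,f(2.5,[205,165],q),.02); print(nm,X[:2],inv(p,X))
    X=back(W,f(2.5,[205,165],(648,135)),.01); print("screw",X,inv(p,X))
E
python3 fit2.py
```

```text
[ 0.548   0.0634 -0.0716]
[[-1.1542 -0.3109]
 [ 0.1734  0.0775]
 [-1.2468  0.5038]
 [ 2.2175  0.2214]]
F [ 0.4388 -0.0416] [-101.443  -112.5204]
F [0.4695 0.1133] [-81.9322  44.1958]
F [0.4948 0.1096] [-56.3451  42.2423]
F [ 0.4629 -0.0475] [ -76.9932 -116.6807]
R [ 0.5238 -0.0468] [ -16.3174 -111.6877]
R [0.5489 0.109 ] [-2.4187 45.5265]
R [0.5756 0.1049] [24.4922 43.399 ]
R [ 0.5493 -0.0525] [   9.5961 -115.5501]
screw [0.4692 0.1912 0.01  ] [-87.7245 121.7862]
[ 0.5478  0.0636 -0.0708]
[[-1.0703 -0.3771]
 [ 0.3041 -0.2176]
 [-1.0397  0.4239]
 [ 2.4085  0.0019]]
F [ 0.4388 -0.0416] [-101.3358 -112.6426]
F [0.4695 0.1133] [-81.705   44.0587]
F [0.4948 0.1096] [-56.1195  42.0856]
F [ 0.4629 -0.0475] [ -76.8892 -116.8216]
R [ 0.5238 -0.0468] [ -16.2095 -111.875 ]
R [0.5489 0.109 ] [-2.1906 45.3286]
R [0.5756 0.1049] [24.7186 43.1805]
R [ 0.5493 -0.0525] [   9.701  -115.7572]
screw [0.4692 0.1912 0.01  ] [-87.438  121.6535]
```

Emit:
send_rows --motion '[{"tx":-0.5,"ty":0.2,"tz":-4,"rx":0,"ry":0,"rz":0},{"tx":-0.5,"ty":0.2,"tz":-4,"rx":0,"ry":0,"rz":0},{"tx":-0.5,"ty":0.2,"tz":-4,"rx":0,"ry":0,"rz":0},{"tx":-0.5,"ty":0.2,"tz":-4,"rx":0,"ry":0,"rz":0},{"tx":-0.3,"ty":0.1,"tz":-3.5,"rx":0,"ry":0,"rz":0},{"tx":0,"ty":0,"tz":-2.5,"rx":0,"ry":0,"rz":0},{"tx":0,"ty":0,"tz":-1,"rx":0,"ry":0,"rz":0},{"tx":0,"ty":0,"tz":0,"rx":0,"ry":0,"rz":0}]'

```text
time_s: 4.45
position: [0.4225, 0.0357, 0.0246]
tcp_rot: [0.052, 1.572, -0.051]
force: [0.1, -0.4, 1.5]
gripper_width: 0.0856
```

```bash
python3 - <<'E'
from h import *
o=env.get_obs(); print(o['position'],o['force'])
im=env.capture("side"); cv2.imwrite("pics/s2.png",cv2.resize(im[170:310,260:420],None,fx=4,fy=4,interpolation=cv2.INTER_CUBIC))
E
```

```text
[0.4225 0.0357 0.0246] [ 0.1285 -0.4167  1.4614]
```

View pics/s2.png

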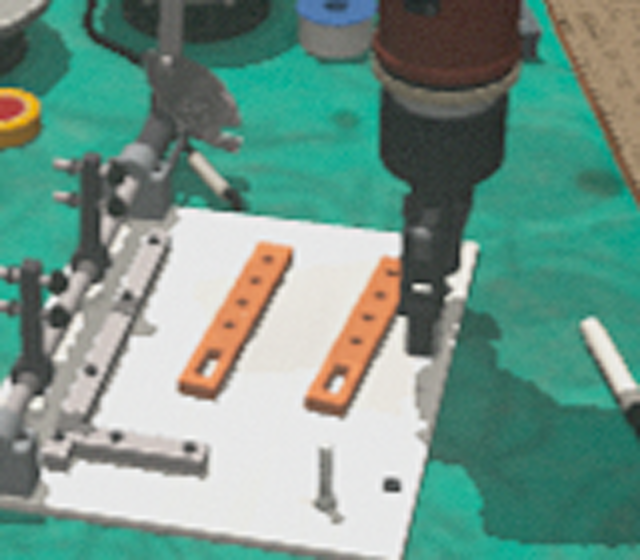

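```bash
python3 - <<'E'
from h import *
D=cam("side"); P=np.array([.4225,.0357])
a=-.0685; ex=np.array([np.cos(a),np.sin(a)]); ey=np.array([-np.sin(a),np.cos(a)])
for z in(.0246,.0306,.0376):
    print(z,[((proj(D,np.r_[P+ex*dx+ey*dy,z])[0]+.5-[260,170])*4).round() for dx in(-.011,.011) for dy in(.0425,.057)])
E
```

```text
0.0246 [array([439., 372.]), array([436., 386.]), array([404., 367.]), array([400., 382.])]
0.0306 [array([440., 364.]), array([436., 379.]), array([404., 360.]), array([400., 374.])]
0.0376 [array([440., 355.]), array([437., 370.]), array([405., 351.]), array([401., 365.])]
```

Emit:
send_rows --motion '[{"tx":0,"ty":0,"tz":-1,"rx":0,"ry":0,"rz":0},{"tx":0,"ty":0,"tz":-1,"rx":0,"ry":0,"rz":0},{"tx":0,"ty":0,"tz":-0.3,"rx":0,"ry":0,"rz":0},{"tx":0.3,"ty":0,"tz":0,"rx":0,"ry":0,"rz":0},{"tx":0.5,"ty":0,"tz":0,"rx":0,"ry":0,"rz":0},{"tx":0.5,"ty":0,"tz":0,"rx":0,"ry":0,"rz":0},{"tx":0.5,"ty":0,"tz":0,"rx":0,"ry":0,"rz":0},{"tx":0.5,"ty":0,"tz":0,"rx":0,"ry":0,"rz":0}]'

```text
time_s: 5.3
position: [0.4464, 0.0355, 0.0023]
tcp_rot: [0.051, 1.571, -0.051]
force: [-1.6, -0.9, 1.6]
gripper_width: 0.0853
```

```bash
python3 - <<'E'
from h import *
o=env.get_obs(); print(o['position'],o['force'])
im=env.capture("side"); cv2.imwrite("pics/s3.png",cv2.resize(im[170:310,260:420],None,fx=4,fy=4,interpolation=cv2.INTER_CUBIC))
cv2.imwrite("pics/w3.png",env.capture("wrist"))
E
```

```text
[0.4464 0.0355 0.0023] [-1.6272 -0.8519  1.5834]
```

View pics/s3.png

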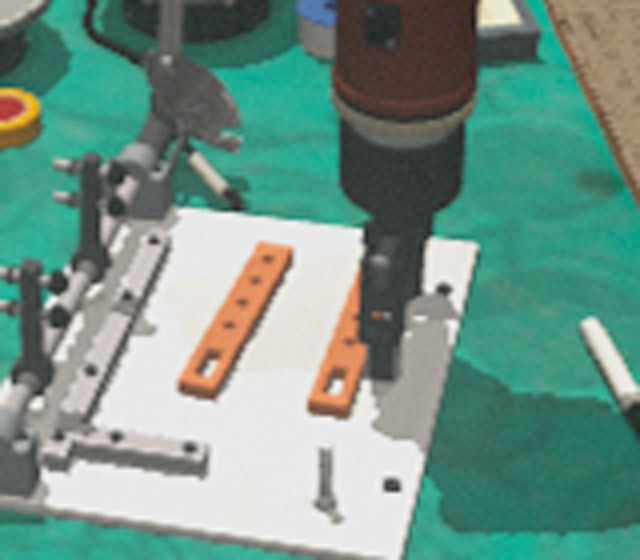

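View pics/w3.png

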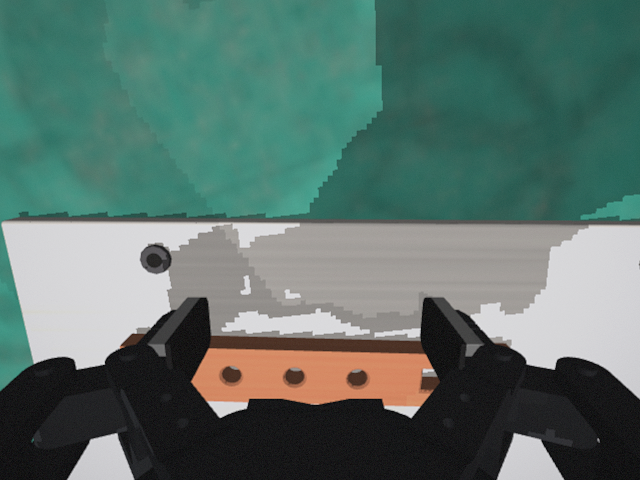

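Emit:
send_rows --motion '[{"tx":0.7,"ty":-0.05,"tz":0,"rx":0,"ry":0,"rz":0},{"tx":0.7,"ty":-0.05,"tz":0,"rx":0,"ry":0,"rz":0},{"tx":0.7,"ty":-0.05,"tz":0,"rx":0,"ry":0,"rz":0},{"tx":0.7,"ty":-0.05,"tz":0,"rx":0,"ry":0,"rz":0},{"tx":0.7,"ty":-0.05,"tz":0,"rx":0,"ry":0,"rz":0},{"tx":0.7,"ty":-0.05,"tz":0,"rx":0,"ry":0,"rz":0},{"tx":0.7,"ty":-0.05,"tz":0,"rx":0,"ry":0,"rz":0},{"tx":0.7,"ty":-0.05,"tz":0,"rx":0,"ry":0,"rz":0}]'

```text
time_s: 6.2
position: [0.5023, 0.0315, 0.0022]
tcp_rot: [0.051, 1.571, -0.051]
force: [-3.6, -0.2, 1.1]
gripper_width: 0.0854
```

```bash
python3 - <<'E'
from h import *
o=env.get_obs(); print(o['position'],o['force'])
im=env.capture("side"); cv2.imwrite("pics/s4.png",cv2.resize(im[170:310,260:420],None,fx=4,fy=4,interpolation=cv2.INTER_CUBIC))
E
```

```text
[0.5023 0.0315 0.0022] [-3.5602 -0.1505  1.1007]
```

View pics/s4.png

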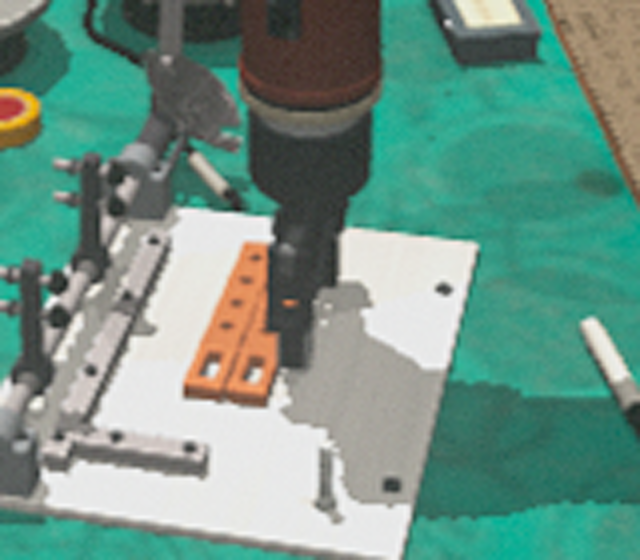

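Emit:
send_rows --motion '[{"tx":0.6,"ty":-0.04,"tz":0,"rx":0,"ry":0,"rz":0},{"tx":0.6,"ty":-0.04,"tz":0,"rx":0,"ry":0,"rz":0},{"tx":0.6,"ty":-0.04,"tz":0,"rx":0,"ry":0,"rz":0},{"tx":0.6,"ty":-0.04,"tz":0,"rx":0,"ry":0,"rz":0},{"tx":0.6,"ty":-0.04,"tz":0,"rx":0,"ry":0,"rz":0},{"tx":0.6,"ty":-0.04,"tz":0,"rx":0,"ry":0,"rz":0},{"tx":0.6,"ty":-0.04,"tz":0,"rx":0,"ry":0,"rz":0},{"tx":0.4,"ty":-0.04,"tz":0,"rx":0,"ry":0,"rz":0}]'

```text
time_s: 7.05
position: [0.5478, 0.0287, 0.0022]
tcp_rot: [0.051, 1.571, -0.051]
force: [-6.5, 0.8, 3.3]
gripper_width: 0.0856
```

Emit:
send_rows --motion '[{"tx":0.2,"ty":-0.02,"tz":0,"rx":0,"ry":0,"rz":0},{"tx":0.1,"ty":0,"tz":0,"rx":0,"ry":0,"rz":0},{"tx":0.1,"ty":0,"tz":0,"rx":0,"ry":0,"rz":0},{"tx":0.1,"ty":0,"tz":0,"rx":0,"ry":0,"rz":0}]'

```text
time_s: 7.45
position: [0.5524, 0.0284, 0.0022]
tcp_rot: [0.05, 1.572, -0.051]
force: [-7.3, 0.6, 3.7]
gripper_width: 0.0855
```

Emit:
send_rows --motion '[{"tx":0.1,"ty":0,"tz":0,"rx":0,"ry":0,"rz":0},{"tx":0.1,"ty":0,"tz":0,"rx":0,"ry":0,"rz":0},{"tx":0,"ty":0,"tz":0,"rx":0,"ry":0,"rz":0}]'

```text
time_s: 7.75
position: [0.553, 0.0284, 0.002]
tcp_rot: [0.05, 1.574, -0.051]
force: [-12.1, 0.3, 8.2]
gripper_width: 0.085
```

Emit:
send_rows --motion '[{"tx":0.1,"ty":0,"tz":0,"rx":0,"ry":0,"rz":0},{"tx":0,"ty":0,"tz":0,"rx":0,"ry":0,"rz":0}]'

```text
time_s: 7.95
position: [0.5532, 0.0285, 0.0019]
tcp_rot: [0.05, 1.576, -0.052]
force: [-15.9, 0.7, 11.9]
gripper_width: 0.0856
```

```bash
python3 - <<'E'
from h import *
o=env.get_obs(); print(o['position'],o['force'])
im=env.capture("side"); cv2.imwrite("pics/s5.png",cv2.resize(im[190:310,250:370],None,fx=5,fy=5,interpolation=cv2.INTER_CUBIC))
im=env.capture("scene"); cv2.imwrite("pics/c5.png",cv2.resize(im[180:310,235:405],None,fx=4,fy=4,interpolation=cv2.INTER_CUBIC))
E
```

```text
[0.5532 0.0285 0.0019] [-15.9489   0.7235  11.8568]
```

View pics/s5.png

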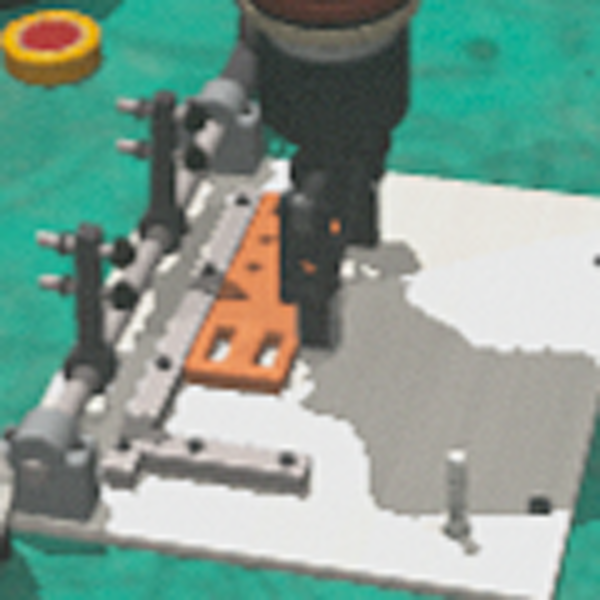

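View pics/c5.png

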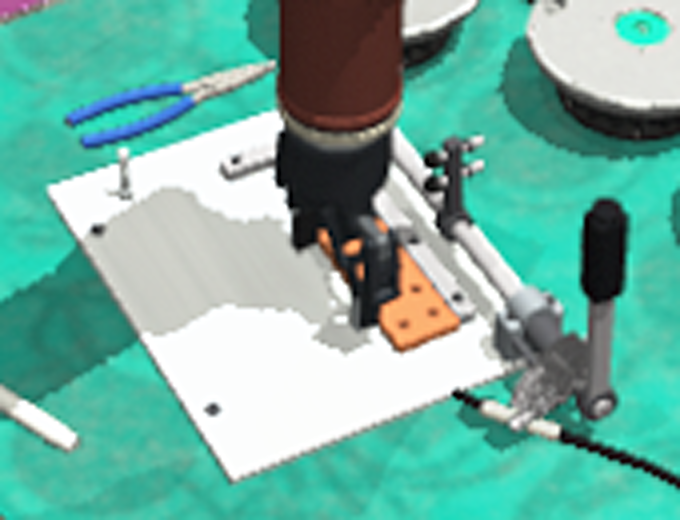

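Emit:
send_rows --motion '[{"tx":-1.5,"ty":0.1,"tz":0,"rx":0,"ry":0,"rz":0},{"tx":0,"ty":0,"tz":3,"rx":0,"ry":0,"rz":0},{"tx":0,"ty":0,"tz":4,"rx":0,"ry":0,"rz":0},{"tx":0,"ty":0,"tz":4,"rx":0,"ry":0,"rz":0},{"tx":0,"ty":-2,"tz":2,"rx":-0.005,"ry":-0.08,"rz":0},{"tx":1.5,"ty":-3,"tz":0,"rx":-0.005,"ry":-0.08,"rz":0},{"tx":1.5,"ty":-3,"tz":0,"rx":-0.005,"ry":-0.08,"rz":0},{"tx":1.5,"ty":-3,"tz":0,"rx":0,"ry":0,"rz":0}]' --fingers -1

```text
time_s: 8.85
position: [0.5857, -0.082, 0.1331]
tcp_rot: [0.041, 1.326, -0.056]
force: [1.1, 0.2, -0.2]
gripper_width: -0.0001
```

```bash
python3 - <<'E'
from fit2 import *
p=[.548,.0636,-.071]
o=env.get_obs(); print(o['position'],o['force'],o['gripper_width'],inv(p,o['position'])); R=Ro.from_rotvec(o['tcp_rot']).as_matrix(); print(R)
pickle.dump(cam("wrist"),open("w6.pkl","wb"))
im=env.capture("wrist"); cv2.imwrite("pics/w6.png",im)
im=env.capture("side"); cv2.imwrite("pics/s6.png",cv2.resize(im[190:310,250:370],None,fx=5,fy=5,interpolation=cv2.INTER_CUBIC))
E
```

```text
[ 0.5857 -0.082   0.1331] [ 1.0778  0.1868 -0.1869] -9.824028415054266e-05 [  47.9624 -142.5709]
[[ 0.2414  0.0641  0.9683]
 [-0.0174  0.9979 -0.0617]
 [-0.9703 -0.0019  0.2421]]
```

View pics/s6.png

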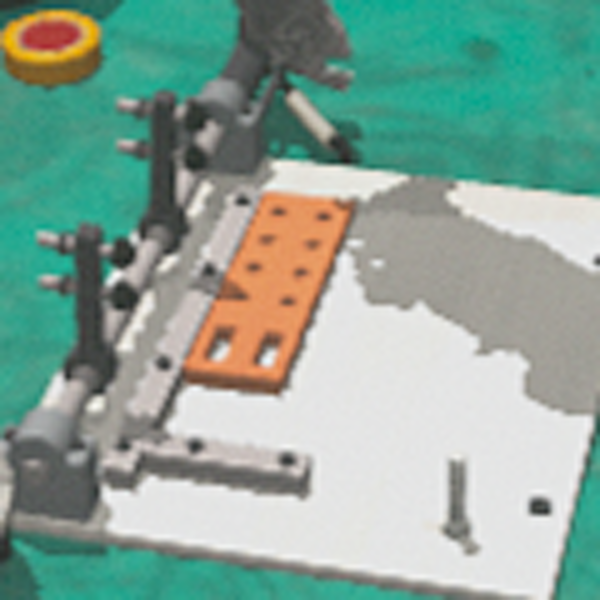

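View pics/w6.png

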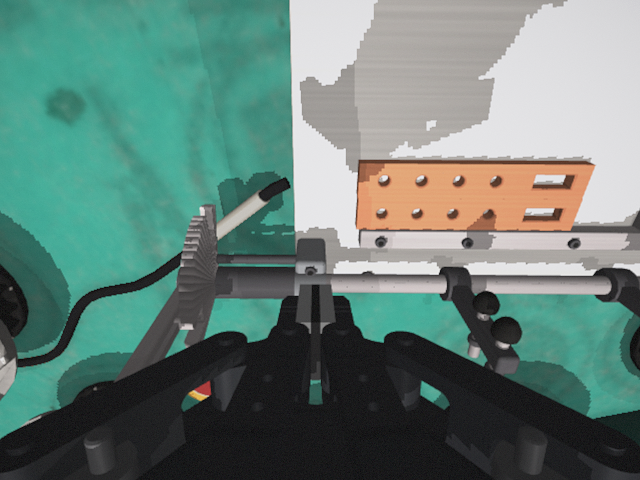

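```bash
python3 - <<'E'
from fit2 import *
p=[.548,.0636,-.071]
W=pickle.load(open("w6.pkl","rb"))
for q,z in(((358,161),.02),((357,230),.02),((594,163),.02),((578,231),.02),((360,232),.023),((294,120),.01)): print(q,inv(p,back(W,q,z)))
E
```

```text
(358, 161) [  17.5253 -114.8289]
(357, 230) [  70.083  -112.1265]
(594, 163) [17.7929 45.4947]
(578, 231) [69.6952 53.8727]
(360, 232) [  70.1992 -110.1906]
(294, 120) [  -7.0791 -158.214 ]
```

Emit:
send_rows --motion '[{"tx":0.6,"ty":-0.05,"tz":-3,"rx":0,"ry":0,"rz":0},{"tx":0,"ty":0,"tz":-4,"rx":0,"ry":0,"rz":0},{"tx":0,"ty":0,"tz":-3,"rx":0,"ry":0,"rz":0},{"tx":0,"ty":0,"tz":-1.8,"rx":0,"ry":0,"rz":0},{"tx":0,"ty":0,"tz":0,"rx":0,"ry":0,"rz":0}]'

```text
time_s: 9.45
position: [0.5918, -0.0804, 0.0129]
tcp_rot: [0.044, 1.331, -0.053]
force: [0.3, 0.4, 0.2]
gripper_width: -0.0001
```

```bash
python3 - <<'E'
from fit2 import *
p=[.548,.0636,-.071]
o=env.get_obs(); print(o['position'],o['force'],inv(p,o['position']))
im=env.capture("side"); cv2.imwrite("pics/s7.png",cv2.resize(im[190:310,250:370],None,fx=5,fy=5,interpolation=cv2.INTER_CUBIC))
E
```

```text
[ 0.5918 -0.0804  0.0129] [0.2962 0.3776 0.1716] [  53.9005 -140.5803]
```

View pics/s7.png

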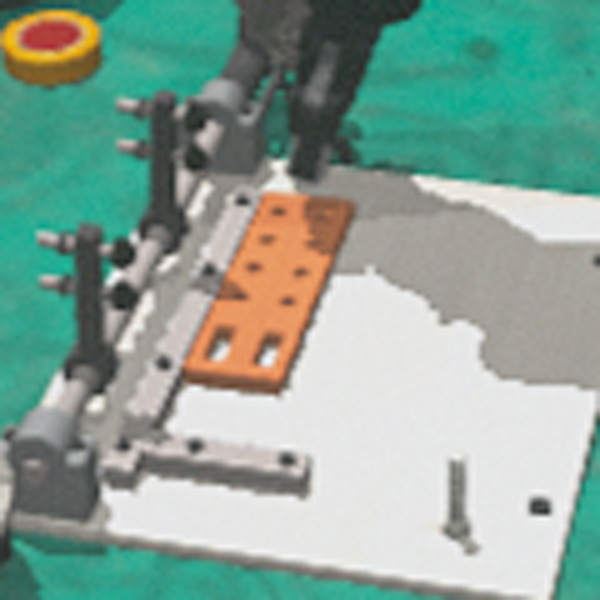

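Emit:
send_rows --motion '[{"tx":0,"ty":0,"tz":0.15,"rx":0,"ry":0,"rz":0},{"tx":0.04,"ty":0.5,"tz":0,"rx":0,"ry":0,"rz":0},{"tx":0.04,"ty":0.5,"tz":0,"rx":0,"ry":0,"rz":0},{"tx":0.04,"ty":0.5,"tz":0,"rx":0,"ry":0,"rz":0},{"tx":0.04,"ty":0.5,"tz":0,"rx":0,"ry":0,"rz":0},{"tx":0.04,"ty":0.5,"tz":0,"rx":0,"ry":0,"rz":0}]'

```text
time_s: 10.1
position: [0.5941, -0.0565, 0.0159]
tcp_rot: [0.043, 1.33, -0.055]
force: [-2.2, -6.7, 2.1]
gripper_width: -0.0002
```

```bash
python3 - <<'E'
from fit2 import *
p=[.548,.0636,-.071]
o=env.get_obs(); print(o['position'],o['force'],inv(p,o['position']))
im=env.capture("side"); cv2.imwrite("pics/s8.png",cv2.resize(im[190:310,250:370],None,fx=5,fy=5,interpolation=cv2.INTER_CUBIC))
E
```

```text
[ 0.5941 -0.0565  0.0159] [-2.2442 -6.6546  2.1134] [  54.5335 -116.5562]
```

View pics/s8.png

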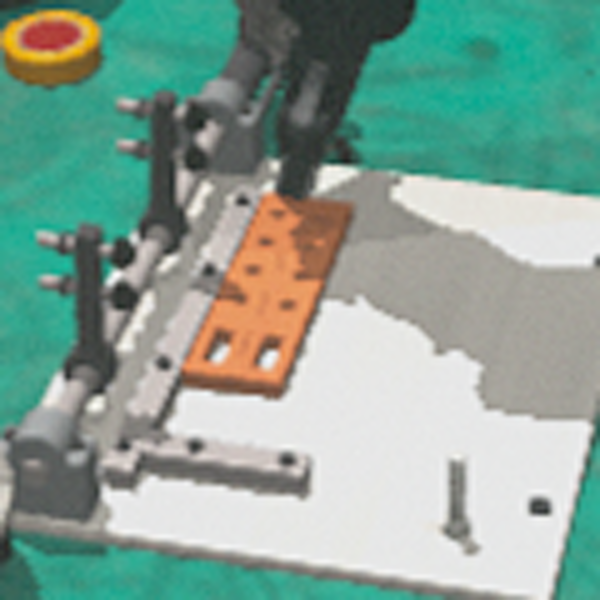

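Emit:
send_rows --motion '[{"tx":0.04,"ty":0.5,"tz":0,"rx":0,"ry":0,"rz":0},{"tx":0.04,"ty":0.5,"tz":0,"rx":0,"ry":0,"rz":0},{"tx":0.03,"ty":0.5,"tz":0,"rx":0,"ry":0,"rz":0},{"tx":0.04,"ty":0.5,"tz":0,"rx":0,"ry":0,"rz":0},{"tx":0.03,"ty":0.5,"tz":0,"rx":0,"ry":0,"rz":0}]'

```text
time_s: 10.65
position: [0.5958, -0.0329, 0.0159]
tcp_rot: [0.043, 1.33, -0.057]
force: [-1.5, -6.0, 2.2]
gripper_width: 0.0
```

```bash
python3 - <<'E'
from fit2 import *
p=[.548,.0636,-.071]
o=env.get_obs(); print(o['position'],o['force'],inv(p,o['position']))
im=env.capture("side"); cv2.imwrite("pics/s9.png",cv2.resize(im[190:310,250:370],None,fx=5,fy=5,interpolation=cv2.INTER_CUBIC))
E
```

```text
[ 0.5958 -0.0329  0.0159] [-1.5169 -6.0467  2.1629] [ 54.553  -92.9093]
```

View pics/s9.png

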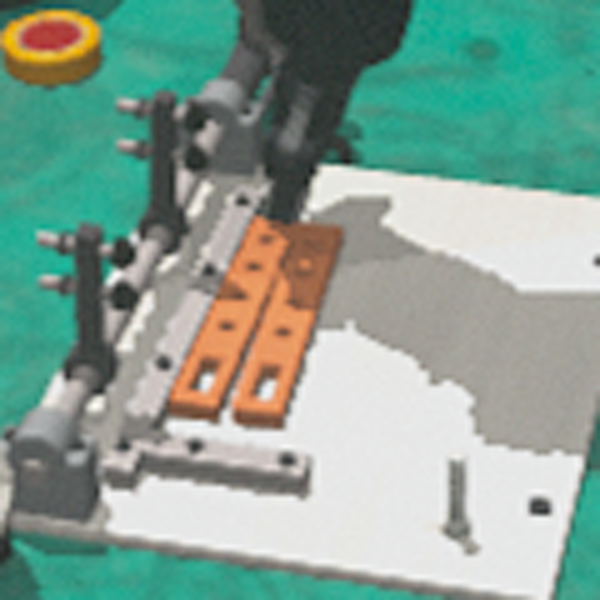

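Emit:
send_rows --motion '[{"tx":0.04,"ty":0.5,"tz":0,"rx":0,"ry":0,"rz":0},{"tx":0.04,"ty":0.5,"tz":0,"rx":0,"ry":0,"rz":0},{"tx":0.03,"ty":0.4,"tz":0,"rx":0,"ry":0,"rz":0},{"tx":0.03,"ty":0.4,"tz":0,"rx":0,"ry":0,"rz":0}]'

```text
time_s: 11.1
position: [0.5971, -0.0149, 0.0158]
tcp_rot: [0.043, 1.33, -0.057]
force: [-3.2, -7.4, 2.6]
gripper_width: -0.0003
```

```bash
python3 - <<'E'
from fit2 import *
p=[.548,.0636,-.071]
o=env.get_obs(); print(o['position'],o['force'],inv(p,o['position']))
im=env.capture("side"); cv2.imwrite("pics/s10.png",cv2.resize(im[190:310,250:370],None,fx=5,fy=5,interpolation=cv2.INTER_CUBIC))
E
```

```text
[ 0.5971 -0.0149  0.0158] [-3.2219 -7.3852  2.6117] [ 54.5791 -74.8444]
```

View pics/s10.png

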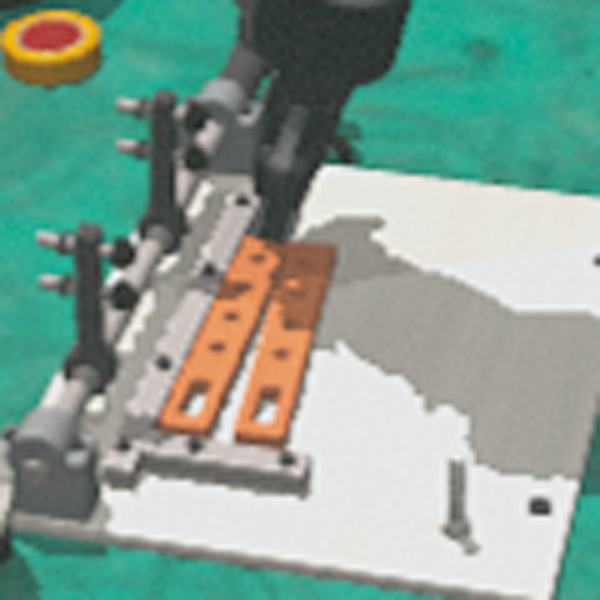

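Emit:
send_rows --motion '[{"tx":0.03,"ty":0.4,"tz":0,"rx":0,"ry":0,"rz":0},{"tx":0.01,"ty":0.1,"tz":0,"rx":0,"ry":0,"rz":0},{"tx":0.01,"ty":0.1,"tz":0,"rx":0,"ry":0,"rz":0}]'

```text
time_s: 11.45
position: [0.5976, -0.0088, 0.0158]
tcp_rot: [0.043, 1.33, -0.057]
force: [-2.1, -7.0, 4.0]
gripper_width: 0.0
```

Emit:
send_rows --motion '[{"tx":0.01,"ty":0.1,"tz":0,"rx":0,"ry":0,"rz":0},{"tx":0.01,"ty":0.1,"tz":0,"rx":0,"ry":0,"rz":0}]'

```text
time_s: 11.65
position: [0.5977, -0.0073, 0.0158]
tcp_rot: [0.043, 1.331, -0.058]
force: [-3.3, -8.6, 3.1]
gripper_width: -0.0002
```

Emit:
send_rows --motion '[{"tx":0.01,"ty":0.1,"tz":0,"rx":0,"ry":0,"rz":0},{"tx":0.01,"ty":0.1,"tz":0,"rx":0,"ry":0,"rz":0}]'

```text
time_s: 11.85
position: [0.5979, -0.0054, 0.0158]
tcp_rot: [0.043, 1.331, -0.058]
force: [-2.1, -8.7, 4.5]
gripper_width: -0.0005
```

Emit:
send_rows --motion '[{"tx":0.01,"ty":0.1,"tz":0,"rx":0,"ry":0,"rz":0},{"tx":0,"ty":0,"tz":0,"rx":0,"ry":0,"rz":0}]'

```text
time_s: 12.05
position: [0.5979, -0.0054, 0.0158]
tcp_rot: [0.043, 1.331, -0.059]
force: [-3.8, -10.0, 6.2]
gripper_width: -0.0002
```

Emit:
send_rows --motion '[{"tx":0.01,"ty":0.1,"tz":0,"rx":0,"ry":0,"rz":0},{"tx":0.01,"ty":0.1,"tz":0,"rx":0,"ry":0,"rz":0}]'

```text
time_s: 12.25
position: [0.5979, -0.0052, 0.0157]
tcp_rot: [0.043, 1.332, -0.062]
force: [-5.2, -17.9, 7.8]
gripper_width: -0.0002
```

```bash
python3 - <<'E'
from fit2 import *
p=[.548,.0636,-.071]
o=env.get_obs(); print(o['position'],o['force'],inv(p,o['position']))
im=env.capture("side"); cv2.imwrite("pics/s11.png",cv2.resize(im[190:310,250:370],None,fx=5,fy=5,interpolation=cv2.INTER_CUBIC))
E
```

```text
[ 0.5979 -0.0052  0.0157] [ -5.2298 -17.8774   7.8314] [ 54.6306 -65.0623]
```

View pics/s11.png

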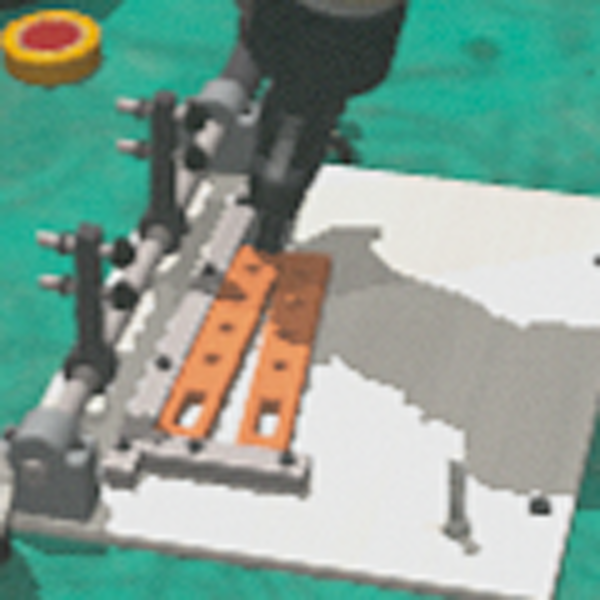

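Emit:
send_rows --motion '[{"tx":-0.1,"ty":-1.5,"tz":0,"rx":0,"ry":0,"rz":0},{"tx":-0.5,"ty":0,"tz":4,"rx":0,"ry":0,"rz":0},{"tx":-2,"ty":0,"tz":4,"rx":0,"ry":0,"rz":0},{"tx":-2.5,"ty":3,"tz":0,"rx":0.005,"ry":0.08,"rz":0},{"tx":-2.2,"ty":3.5,"tz":0,"rx":0.005,"ry":0.08,"rz":0},{"tx":0,"ty":4,"tz":0,"rx":0.005,"ry":0.08,"rz":0},{"tx":0,"ty":0,"tz":-3,"rx":0,"ry":0,"rz":0},{"tx":0,"ty":0,"tz":-2,"rx":0,"ry":0,"rz":0}]' --fingers 1

```text
time_s: 13.1
position: [0.5256, 0.092, 0.0448]
tcp_rot: [0.05, 1.57, -0.048]
force: [-0.5, -0.9, -0.1]
gripper_width: 0.0856
```

```bash
python3 - <<'E'
from fit2 import *
p=[.548,.0636,-.071]
o=env.get_obs(); print(o['position'],o['force'],inv(p,o['position']),o['gripper_width']);print(Ro.from_rotvec(o['tcp_rot']).as_matrix())
im=env.capture("wrist"); cv2.imwrite("pics/w12.png",im)
E
```

```text
[0.5256 0.092  0.0448] [-0.5201 -0.9027 -0.0885] [-24.3463  26.7096] 0.08557528264732596
[[ 0.0001  0.0619  0.9981]
 [ 0.0014  0.9981 -0.0619]
 [-1.      0.0014 -0.    ]]
```

View pics/w12.png

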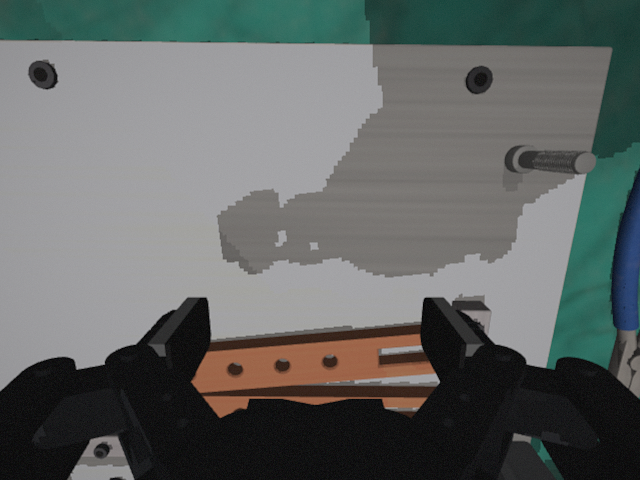

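Emit:
send_rows --motion '[{"tx":0,"ty":-0.6,"tz":-2,"rx":0,"ry":0,"rz":-0.008},{"tx":0,"ty":0,"tz":-1.5,"rx":0,"ry":0,"rz":0},{"tx":0,"ty":0,"tz":-0.7,"rx":0,"ry":0,"rz":0},{"tx":0.5,"ty":-0.03,"tz":0,"rx":0,"ry":0,"rz":0},{"tx":0.5,"ty":-0.03,"tz":0,"rx":0,"ry":0,"rz":0},{"tx":0.5,"ty":-0.03,"tz":0,"rx":0,"ry":0,"rz":0},{"tx":0.5,"ty":-0.03,"tz":0,"rx":0,"ry":0,"rz":0},{"tx":0.4,"ty":-0.03,"tz":0,"rx":0,"ry":0,"rz":0}]'

```text
time_s: 13.95
position: [0.5499, 0.0826, 0.0042]
tcp_rot: [0.057, 1.57, -0.057]
force: [-3.8, -0.0, 4.5]
gripper_width: 0.0855
```

Emit:
send_rows --motion '[{"tx":0.3,"ty":-0.03,"tz":0,"rx":0,"ry":0,"rz":0},{"tx":0.2,"ty":-0.03,"tz":0,"rx":0,"ry":0,"rz":0},{"tx":0,"ty":0,"tz":0,"rx":0,"ry":0,"rz":0}]'

```text
time_s: 14.25
position: [0.5547, 0.0823, 0.0041]
tcp_rot: [0.057, 1.57, -0.056]
force: [-3.6, 1.4, 5.4]
gripper_width: 0.0852
```

Emit:
send_rows --motion '[{"tx":0.1,"ty":0,"tz":-0.1,"rx":0,"ry":0,"rz":0},{"tx":0.1,"ty":0,"tz":-0.05,"rx":0,"ry":0,"rz":0},{"tx":0.1,"ty":0,"tz":0,"rx":0,"ry":0,"rz":0}]'

```text
time_s: 14.55
position: [0.5571, 0.0817, 0.0022]
tcp_rot: [0.057, 1.571, -0.057]
force: [-7.3, 1.4, 4.0]
gripper_width: 0.0853
```

Emit:
send_rows --motion '[{"tx":0.1,"ty":0,"tz":0,"rx":0,"ry":0,"rz":0},{"tx":0,"ty":0,"tz":0,"rx":0,"ry":0,"rz":0}]'

```text
time_s: 14.75
position: [0.5571, 0.0818, 0.002]
tcp_rot: [0.056, 1.573, -0.057]
force: [-8.8, 0.2, 6.3]
gripper_width: 0.0852
```

```bash
python3 - <<'E'
from fit2 import *
p=[.548,.0636,-.071]
o=env.get_obs(); print(o['position'],o['force'],inv(p,o['position']))
im=env.capture("side"); cv2.imwrite("pics/s13.png",cv2.resize(im[190:310,250:370],None,fx=5,fy=5,interpolation=cv2.INTER_CUBIC))
E
```

```text
[0.5571 0.0818 0.002 ] [-8.8222  0.1579  6.2951] [ 7.7894 18.7555]
```

View pics/s13.png

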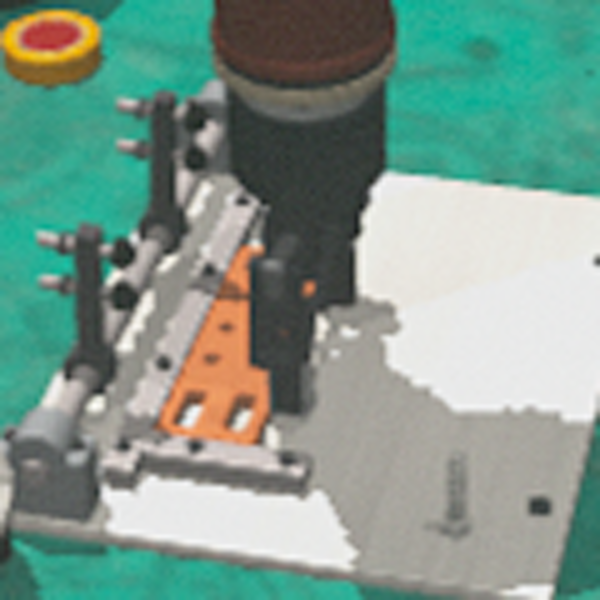

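Emit:
send_rows --motion '[{"tx":0.1,"ty":0,"tz":0,"rx":0,"ry":0,"rz":0},{"tx":0,"ty":0,"tz":0,"rx":0,"ry":0,"rz":0},{"tx":-1.5,"ty":0.1,"tz":0,"rx":0,"ry":0,"rz":0},{"tx":-2.5,"ty":0,"tz":4,"rx":0,"ry":0,"rz":0},{"tx":-3.5,"ty":-1,"tz":3.5,"rx":0,"ry":0,"rz":0},{"tx":-3.5,"ty":-1,"tz":3,"rx":0,"ry":0,"rz":0},{"tx":0,"ty":0,"tz":0,"rx":0,"ry":0,"rz":0}]'

```text
time_s: 15.5
position: [0.4496, 0.0615, 0.1109]
tcp_rot: [0.055, 1.563, -0.061]
force: [0.9, 1.0, -1.1]
gripper_width: 0.0853
```

```bash
python3 - <<'E'
from fit2 import *
p=[.548,.0636,-.071]
o=env.get_obs(); print(o['position'],o['force'],inv(p,o['position']),o['joint_velocities'])
pickle.dump(cam("wrist"),open("w14.pkl","wb"))
im=env.capture("wrist"); cv2.imwrite("pics/w14.png",im)
im=env.capture("side"); cv2.imwrite("pics/s14.png",cv2.resize(im[190:310,250:370],None,fx=5,fy=5,interpolation=cv2.INTER_CUBIC))
E
```

```text
[0.4496 0.0615 0.1109] [ 0.8568  0.9508 -1.0509] [-98.0046  -9.1193] [-0.0346  0.1323  0.0258 -0.0333  0.0971 -0.0712 -0.0886]
```

View pics/w14.png

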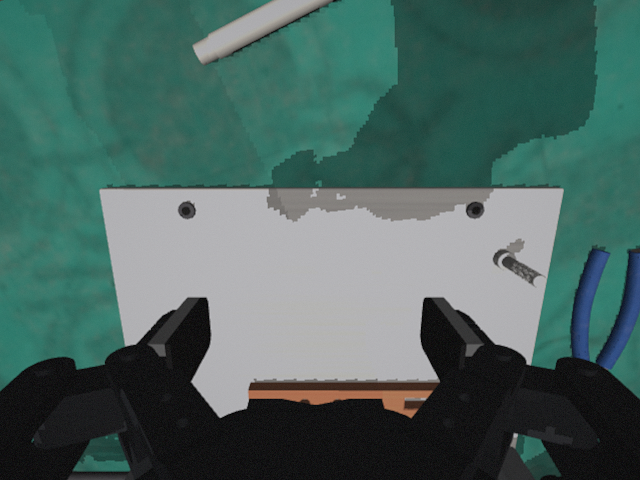

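View pics/s14.png

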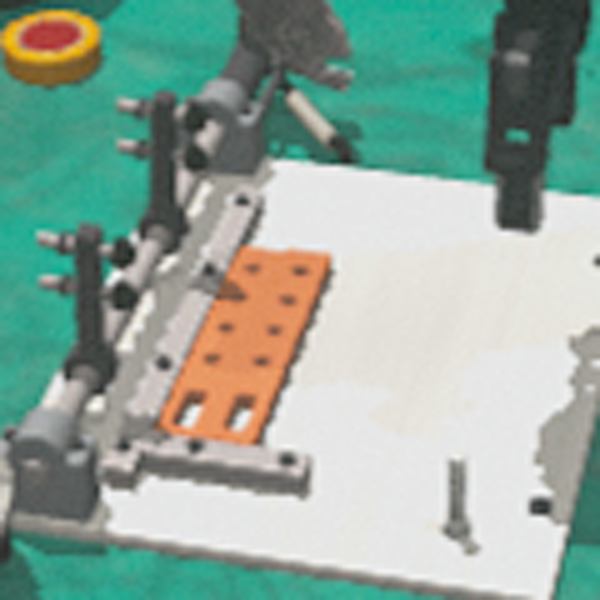

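Emit:
send_rows --motion '[{"tx":0,"ty":-3,"tz":2,"rx":-0.005,"ry":-0.08,"rz":0},{"tx":3,"ty":-3,"tz":0,"rx":-0.005,"ry":-0.08,"rz":0},{"tx":4,"ty":-3,"tz":0,"rx":-0.005,"ry":-0.08,"rz":0},{"tx":4,"ty":0,"tz":0,"rx":0,"ry":0,"rz":0},{"tx":1.4,"ty":0,"tz":0,"rx":0,"ry":0,"rz":0},{"tx":0,"ty":0,"tz":0,"rx":0,"ry":0,"rz":0},{"tx":0,"ty":0,"tz":0,"rx":0,"ry":0,"rz":0}]' --fingers -1

```text
time_s: 16.3
position: [0.5736, -0.0266, 0.1251]
tcp_rot: [0.051, 1.333, -0.058]
force: [-1.3, 1.5, -0.1]
gripper_width: 0.0001
```

```bash
python3 - <<'E'
from fit2 import *
p=[.548,.0636,-.071]
o=env.get_obs(); print(o['position'],o['force'],inv(p,o['position']),o['joint_velocities'])
pickle.dump(cam("wrist"),open("w15.pkl","wb"))
im=env.capture("wrist"); cv2.imwrite("pics/w15.png",im); cv2.imwrite("pics/w15z.png",cv2.resize(im[80:300,240:600],None,fx=2.2,fy=2.2,interpolation=cv2.INTER_CUBIC))
E
```

```text
[ 0.5736 -0.0266  0.1251] [-1.3403  1.4961 -0.1367] [ 31.8903 -88.1858] [ 0.0059 -0.0351 -0.0057  0.0217 -0.0065  0.0037  0.0046]
```

View pics/w15.png

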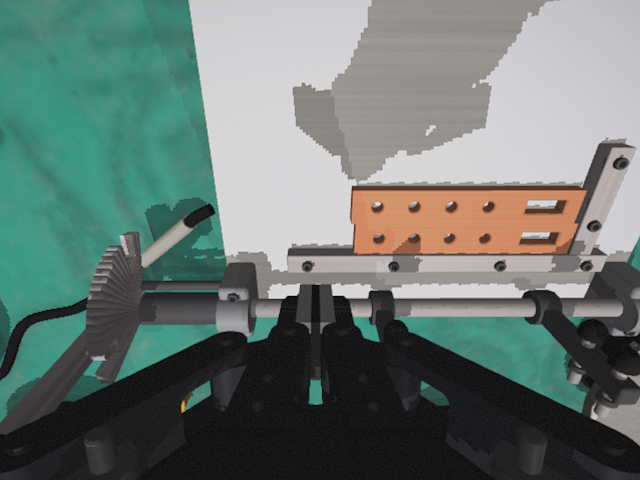

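View pics/w15z.png

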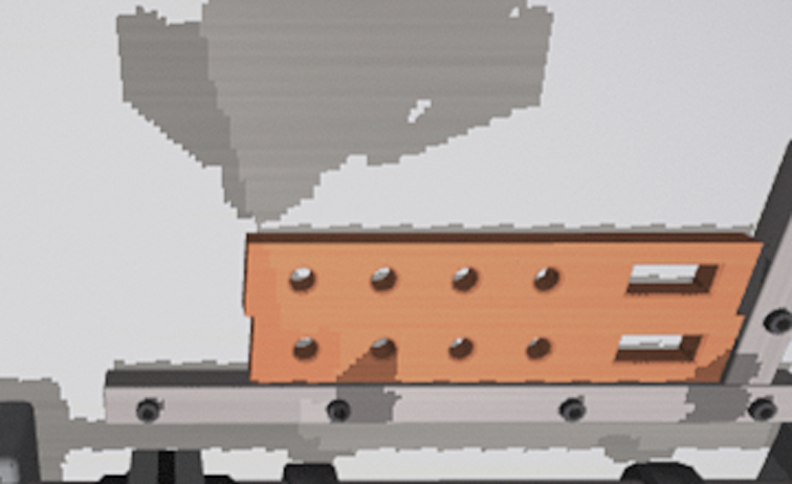

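Emit:
send_rows --motion '[{"tx":0,"ty":0,"tz":-4,"rx":0,"ry":0,"rz":0},{"tx":0,"ty":0,"tz":-4,"rx":0,"ry":0,"rz":0},{"tx":0,"ty":0,"tz":-2,"rx":0,"ry":0,"rz":0},{"tx":0,"ty":0,"tz":-0.8,"rx":0,"ry":0,"rz":0},{"tx":0,"ty":0,"tz":0,"rx":0,"ry":0,"rz":0},{"tx":0.04,"ty":0.5,"tz":0,"rx":0,"ry":0,"rz":0},{"tx":0.04,"ty":0.5,"tz":0,"rx":0,"ry":0,"rz":0},{"tx":0.02,"ty":0.3,"tz":0,"rx":0,"ry":0,"rz":0}]'

```text
time_s: 17.15
position: [0.5758, -0.0135, 0.0203]
tcp_rot: [0.05, 1.328, -0.06]
force: [-0.4, -0.2, -0.4]
gripper_width: 0.0003
```

Emit:
send_rows --motion '[{"tx":0.02,"ty":0.3,"tz":0,"rx":0,"ry":0,"rz":0},{"tx":0.01,"ty":0.2,"tz":0,"rx":0,"ry":0,"rz":0},{"tx":0.01,"ty":0.2,"tz":0,"rx":0,"ry":0,"rz":0},{"tx":0,"ty":0.1,"tz":0,"rx":0,"ry":0,"rz":0}]'

```text
time_s: 17.55
position: [0.5754, -0.0067, 0.0191]
tcp_rot: [0.05, 1.33, -0.061]
force: [-0.4, -3.2, 2.3]
gripper_width: 0.0001
```

Emit:
send_rows --motion '[{"tx":0,"ty":-0.5,"tz":0,"rx":0,"ry":0,"rz":0},{"tx":0,"ty":0,"tz":-0.3,"rx":0,"ry":0,"rz":0},{"tx":0,"ty":0.3,"tz":0,"rx":0,"ry":0,"rz":0},{"tx":0,"ty":0.2,"tz":0,"rx":0,"ry":0,"rz":0},{"tx":0,"ty":0.1,"tz":0,"rx":0,"ry":0,"rz":0}]'

```text
time_s: 18.05
position: [0.575, -0.0051, 0.0157]
tcp_rot: [0.05, 1.33, -0.06]
force: [0.9, -2.0, -0.5]
gripper_width: -0.0001
```

Emit:
send_rows --motion '[{"tx":0,"ty":0.1,"tz":0,"rx":0,"ry":0,"rz":0},{"tx":0,"ty":0.1,"tz":0,"rx":0,"ry":0,"rz":0}]'

```text
time_s: 18.25
position: [0.5751, -0.0039, 0.0158]
tcp_rot: [0.05, 1.33, -0.061]
force: [-0.0, -6.5, -1.5]
gripper_width: 0.0001
```

Emit:
send_rows --motion '[{"tx":0,"ty":0.1,"tz":0,"rx":0,"ry":0,"rz":0},{"tx":0,"ty":0.1,"tz":0,"rx":0,"ry":0,"rz":0},{"tx":0,"ty":0,"tz":0,"rx":0,"ry":0,"rz":0}]'

```text
time_s: 18.55
position: [0.575, -0.0038, 0.0158]
tcp_rot: [0.05, 1.33, -0.064]
force: [0.1, -9.8, -0.7]
gripper_width: -0.0001
```

Front bar is stalled on the stop. Back off, raise and look again.

Emit:
send_rows --motion '[{"tx":0,"ty":-1,"tz":0,"rx":0,"ry":0,"rz":0},{"tx":0,"ty":-1.2,"tz":1,"rx":0,"ry":0,"rz":0},{"tx":0,"ty":0,"tz":4,"rx":0,"ry":0,"rz":0},{"tx":0,"ty":0,"tz":4,"rx":0,"ry":0,"rz":0},{"tx":0,"ty":0,"tz":2,"rx":0,"ry":0,"rz":0},{"tx":0,"ty":0,"tz":0,"rx":0,"ry":0,"rz":0},{"tx":0,"ty":0,"tz":0,"rx":0,"ry":0,"rz":0}]'

```text
time_s: 19.25
position: [0.5754, -0.0233, 0.1261]
tcp_rot: [0.05, 1.329, -0.06]
force: [-0.0, -0.6, -0.8]
gripper_width: 0.0002
```

```bash
python3 - <<'E'
from fit2 import *
p=[.548,.0636,-.071]
o=env.get_obs(); print(o['position'],o['force'],inv(p,o['position']))
pickle.dump(cam("wrist"),open("w16.pkl","wb"))
im=env.capture("wrist"); cv2.imwrite("pics/w16z.png",cv2.resize(im[120:310,200:640],None,fx=1.8,fy=1.8,interpolation=cv2.INTER_CUBIC))
E
```

```text
[ 0.5754 -0.0233  0.1261] [-0.0025 -0.5606 -0.7522] [ 33.5095 -84.7464]
```

View pics/w16z.png

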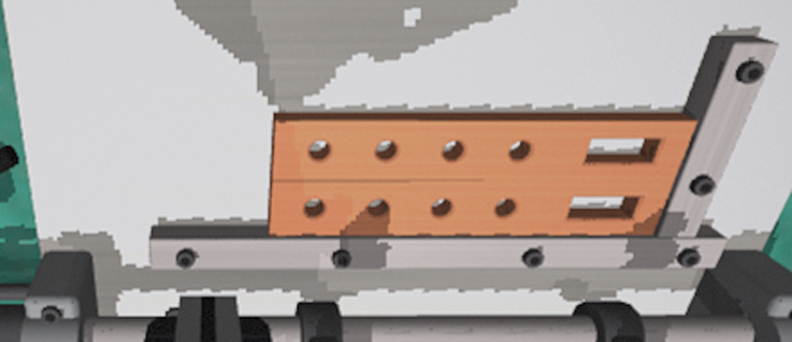

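```bash
python3 - <<'E'
from fit2 import *
p=[.548,.0636,-.071]
S=cam("scene");D=cam("side")
X=tri([(S,(385.5,242.2)),(D,(303.6,151.))]); print(X,inv(p,X), w(p,(94.6,-235,186.6)))
print(proj(S,w(p,(94.6,-235,186.6))),proj(D,w(p,(94.6,-235,186.6))))
for n in("scene","side"):
    im=env.capture(n); print(env.find_in(n,"lever_grip"))
    c=(340,180) if n=="scene" else (260,100)
    cv2.imwrite(f"pics/{n}17.png",cv2.resize(im[c[1]:c[1]+110,c[0]:c[0]+110],None,fx=5,fy=5,interpolation=cv2.INTER_CUBIC))
E
```

```text
[ 0.6233 -0.1776  0.1907] [  92.2606 -235.2459] [ 0.6257 -0.1775  0.1866]
[[386.1714 242.8995]] [[302.8989 152.3787]]
[{'point': [383.7, 241.1], 'confidence': 0.87}]
[{'point': [305.1, 258.4], 'confidence': 0.72}, {'point': [284.8, 224.1], 'confidence': 0.61}]
```

View pics/scene17.png

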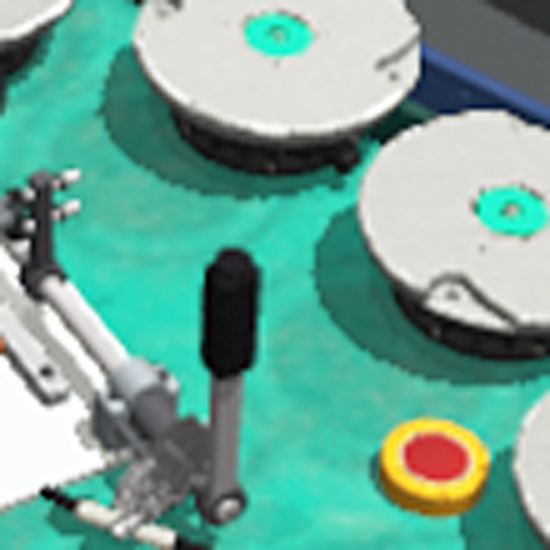

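View pics/side17.png

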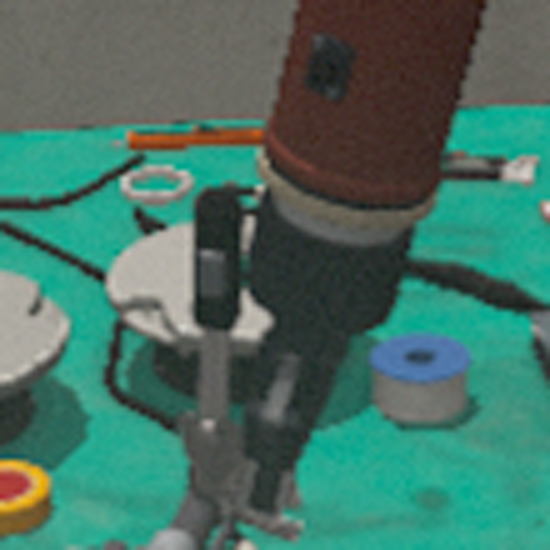

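Emit:
send_rows --motion '[{"tx":0,"ty":-1,"tz":4,"rx":0.005,"ry":0.08,"rz":0},{"tx":0,"ty":-1,"tz":4,"rx":0.005,"ry":0.08,"rz":0},{"tx":0,"ty":-1.4,"tz":4,"rx":0.005,"ry":0.08,"rz":0},{"tx":1,"ty":-3,"tz":3.5,"rx":0,"ry":0,"rz":0},{"tx":1,"ty":-4,"tz":0,"rx":0,"ry":0,"rz":0},{"tx":1.5,"ty":-4,"tz":0,"rx":0,"ry":0,"rz":0},{"tx":1.5,"ty":-1,"tz":0,"rx":0,"ry":0,"rz":0},{"tx":0,"ty":0,"tz":0,"rx":0,"ry":0,"rz":0}]' --fingers 1

```text
time_s: 20.3
position: [0.6259, -0.18, 0.2788]
tcp_rot: [0.061, 1.572, -0.059]
force: [-1.0, -0.5, -0.9]
gripper_width: 0.0856
```

```bash
python3 - <<'E'
from fit2 import *
p=[.548,.0636,-.071]
o=env.get_obs(); print(o['position'],o['force'],inv(p,o['position']));print(Ro.from_rotvec(o['tcp_rot']).as_matrix())
C=cam("wrist");pickle.dump(C,open("w18.pkl","wb"))
print(proj(C,[w(p,(94.6,-235,186.6)),w(p,(94.6+2,-235,225))]),o['joint_pos'])
im=env.capture("wrist"); cv2.imwrite("pics/w18.png",im)
E
```

```text
[ 0.6259 -0.18    0.2788] [-1.0239 -0.479  -0.9424] [  94.9379 -237.4299]
[[-0.0021  0.0762  0.9971]
 [ 0.0009  0.9971 -0.0762]
 [-1.      0.0007 -0.0021]]
[[319.8377 245.5507]
 [320.7118 266.3038]] [ 0.6383  0.377  -0.5794  1.3605  0.2034  1.4656  1.5642]
```

View pics/w18.png

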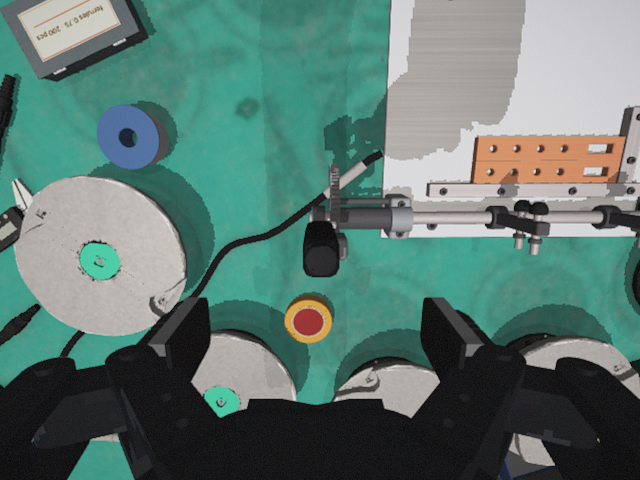

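Emit:
send_rows --motion '[{"tx":-0.1,"ty":0.25,"tz":-3,"rx":0,"ry":0,"rz":0},{"tx":0,"ty":0,"tz":-3,"rx":0,"ry":0,"rz":0},{"tx":0,"ty":0,"tz":-3,"rx":0,"ry":0,"rz":0},{"tx":0,"ty":0,"tz":-2.2,"rx":0,"ry":0,"rz":0},{"tx":0,"ty":0,"tz":0,"rx":0,"ry":0,"rz":0}]'

```text
time_s: 20.85
position: [0.622, -0.173, 0.1655]
tcp_rot: [0.057, 1.576, -0.054]
force: [-0.0, 0.2, 0.2]
gripper_width: 0.0852
```

```bash
python3 - <<'E'
from fit2 import *
p=[.548,.0636,-.071]
o=env.get_obs(); print(o['position'],o['force'],inv(p,o['position']))
for n in("scene","side"):
    im=env.capture(n)
    c=(330,160) if n=="scene" else (250,90)
    cv2.imwrite(f"pics/{n}19.png",cv2.resize(im[c[1]:c[1]+130,c[0]:c[0]+130],None,fx=4,fy=4,interpolation=cv2.INTER_CUBIC))
E
```

```text
[ 0.622  -0.173   0.1655] [-0.0108  0.1584  0.1923] [  90.5572 -230.7404]
```

View pics/scene19.png

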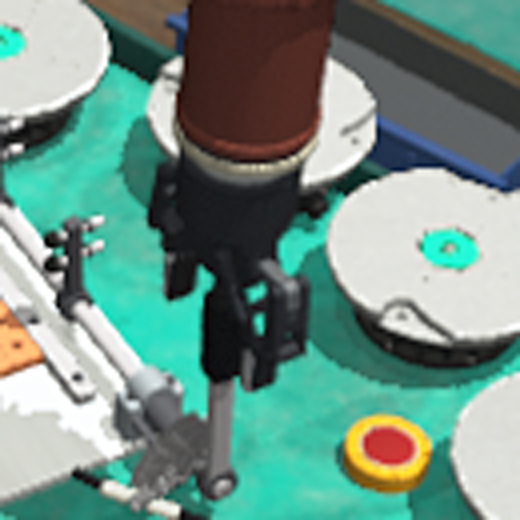

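View pics/side19.png

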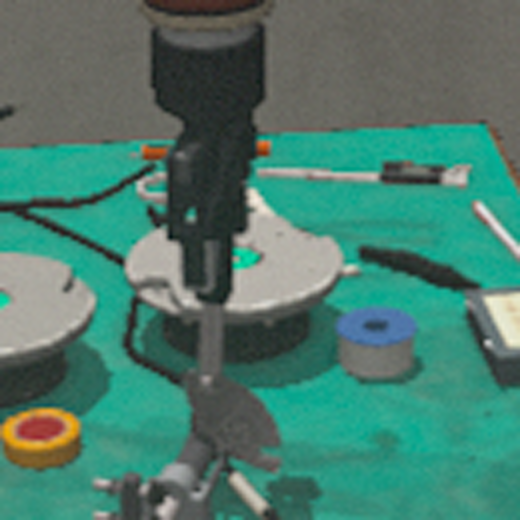

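Emit:
send_rows --motion '[{"tx":0.35,"ty":-0.45,"tz":0,"rx":0,"ry":0,"rz":0},{"tx":0,"ty":0,"tz":0,"rx":0,"ry":0,"rz":0},{"tx":0,"ty":0,"tz":0,"rx":0,"ry":0,"rz":0}]'

```text
time_s: 21.25
position: [0.6283, -0.1795, 0.17]
tcp_rot: [0.057, 1.569, -0.058]
force: [-0.2, -0.2, 0.1]
gripper_width: 0.0851
```

Emit:
send_rows --motion '[{"tx":0,"ty":0,"tz":0,"rx":0,"ry":0,"rz":0}]'

```text
time_s: 21.35
position: [0.628, -0.1792, 0.1695]
tcp_rot: [0.057, 1.569, -0.057]
force: [0.4, -0.8, -0.6]
gripper_width: 0.0852
```

Emit:
send_rows --motion '[{"tx":-0.25,"ty":0.15,"tz":-0.25,"rx":0,"ry":0,"rz":0},{"tx":0,"ty":0,"tz":0,"rx":0,"ry":0,"rz":0},{"tx":0,"ty":0,"tz":0,"rx":0,"ry":0,"rz":0}]'

```text
time_s: 21.65
position: [0.6251, -0.1776, 0.1664]
tcp_rot: [0.057, 1.57, -0.057]
force: [-0.0, 0.2, 0.1]
gripper_width: 0.0855
```

Emit:
send_rows --motion '[{"tx":0,"ty":0,"tz":0,"rx":0,"ry":0,"rz":0},{"tx":0,"ty":0,"tz":0,"rx":0,"ry":0,"rz":0},{"tx":0,"ty":0,"tz":0,"rx":0,"ry":0,"rz":0},{"tx":0,"ty":0,"tz":0,"rx":0,"ry":0,"rz":0},{"tx":0,"ty":0,"tz":0,"rx":0,"ry":0,"rz":0},{"tx":0,"ty":0,"tz":0,"rx":0,"ry":0,"rz":0}]' --fingers -1

```text
time_s: 22.25
position: [0.6256, -0.1766, 0.167]
tcp_rot: [0.057, 1.569, -0.056]
force: [-1.3, 4.7, 4.1]
gripper_width: 0.0211
```

```bash
python3 - <<'E'
from fit2 import *
p=[.548,.0636,-.071]
off=.0205
A=np.r_[1.5,1.42,1.32,np.arange(1.22,-.03,-.1),-.03]; print(len(A),A)
prev=None
for i,a in enumerate(A):
    f=.03*i
    g=np.array([105-147*np.cos(a),-235,40+147*np.sin(a)])+1000*off*np.array([np.sin(f),0,-np.cos(f)])
    X=w(p,g)
    if prev is not None: print(i,round(a,2),((X-prev)*100).round(2),X)
    prev=X
E
```

```text
17 [ 1.5   1.42  1.32  1.22  1.12  1.02  0.92  0.82  0.72  0.62  0.52  0.42
  0.32  0.22  0.12  0.02 -0.03]
1 1.42 [-1.1   0.08 -0.13] [ 0.6147 -0.1767  0.1648]
2 1.32 [-1.37  0.1  -0.29] [ 0.6009 -0.1758  0.1619]
3 1.22 [-1.34  0.1  -0.43] [ 0.5875 -0.1748  0.1576]
4 1.12 [-1.29  0.09 -0.57] [ 0.5746 -0.1739  0.152 ]
5 1.02 [-1.22  0.09 -0.7 ] [ 0.5624 -0.173   0.145 ]
6 0.92 [-1.15  0.08 -0.82] [ 0.5509 -0.1722  0.1368]
7 0.82 [-1.06  0.08 -0.94] [ 0.5403 -0.1714  0.1274]
8 0.72 [-0.96  0.07 -1.04] [ 0.5307 -0.1708  0.117 ]
9 0.62 [-0.85  0.06 -1.14] [ 0.5222 -0.1702  0.1057]
10 0.52 [-0.73  0.05 -1.22] [ 0.5149 -0.1696  0.0935]
11 0.42 [-0.61  0.04 -1.29] [ 0.5088 -0.1692  0.0805]
12 0.32 [-0.47  0.03 -1.35] [ 0.5041 -0.1689  0.0671]
13 0.22 [-0.33  0.02 -1.39] [ 0.5007 -0.1686  0.0531]
14 0.12 [-0.19  0.01 -1.42] [ 0.4988 -0.1685  0.0389]
15 0.02 [-0.05  0.   -1.44] [ 0.4984 -0.1685  0.0245]
16 -0.03 [ 0.06 -0.   -0.71] [ 0.4989 -0.1685  0.0174]
```

Emit:
send_rows --motion '[{"tx":-1.1,"ty":0.08,"tz":-0.13,"rx":-0.002,"ry":-0.03,"rz":0},{"tx":-1.37,"ty":0.1,"tz":-0.29,"rx":-0.002,"ry":-0.03,"rz":0},{"tx":-1.34,"ty":0.1,"tz":-0.43,"rx":-0.002,"ry":-0.03,"rz":0},{"tx":0,"ty":0,"tz":0,"rx":0,"ry":0,"rz":0}]'

```text
time_s: 22.65
position: [0.5866, -0.1738, 0.1586]
tcp_rot: [0.054, 1.477, -0.058]
force: [0.1, 6.3, 3.6]
gripper_width: 0.0214
```

```bash
python3 - <<'E'
from fit2 import *
o=env.get_obs(); print(o['position'],o['force'],o['gripper_width'])
for n in("scene",):
    im=env.capture(n)
    c=(330,160)
    cv2.imwrite(f"pics/{n}20.png",cv2.resize(im[c[1]:c[1]+130,c[0]-60:c[0]+130],None,fx=4,fy=4,interpolation=cv2.INTER_CUBIC))
E
```

```text
[ 0.5866 -0.1738  0.1586] [0.0648 6.317  3.638 ] 0.02144327473670257
```

View pics/scene20.png

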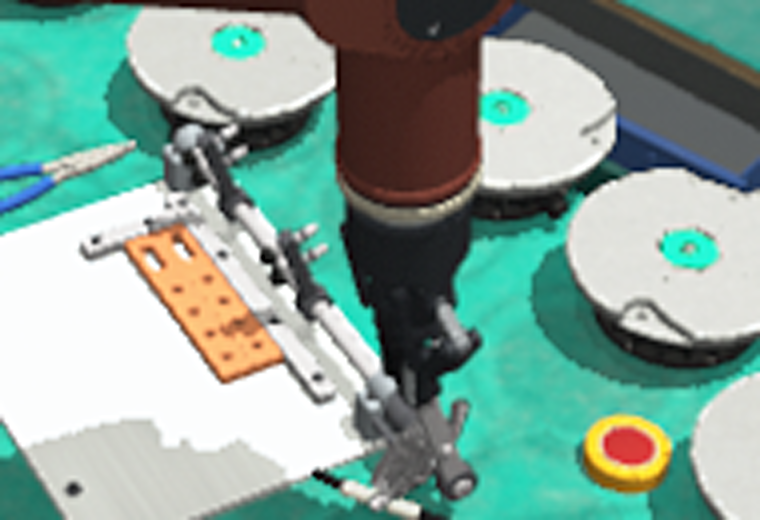

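Emit:
send_rows --motion '[{"tx":-1.29,"ty":0.09,"tz":-0.57,"rx":-0.002,"ry":-0.03,"rz":0},{"tx":-1.22,"ty":0.09,"tz":-0.7,"rx":-0.002,"ry":-0.03,"rz":0},{"tx":-1.15,"ty":0.08,"tz":-0.82,"rx":-0.002,"ry":-0.03,"rz":0},{"tx":-1.06,"ty":0.08,"tz":-0.94,"rx":-0.002,"ry":-0.03,"rz":0},{"tx":-0.96,"ty":0.07,"tz":-1.04,"rx":-0.002,"ry":-0.03,"rz":0},{"tx":-0.85,"ty":0.06,"tz":-1.14,"rx":-0.002,"ry":-0.03,"rz":0},{"tx":0,"ty":0,"tz":0,"rx":0,"ry":0,"rz":0}]'

```text
time_s: 23.4
position: [0.5203, -0.169, 0.1045]
tcp_rot: [0.049, 1.3, -0.06]
force: [0.6, 6.5, -3.6]
gripper_width: 0.0213
```

Emit:
send_rows --motion '[{"tx":-0.73,"ty":0.03,"tz":-1.22,"rx":-0.002,"ry":-0.03,"rz":0},{"tx":-0.61,"ty":0.02,"tz":-1.29,"rx":-0.002,"ry":-0.03,"rz":0},{"tx":-0.47,"ty":0.01,"tz":-1.35,"rx":-0.002,"ry":-0.03,"rz":0},{"tx":-0.33,"ty":0,"tz":-1.39,"rx":-0.002,"ry":-0.03,"rz":0},{"tx":0,"ty":0,"tz":0,"rx":0,"ry":0,"rz":0}]'

```text
time_s: 23.9
position: [0.4997, -0.1675, 0.0518]
tcp_rot: [0.045, 1.179, -0.06]
force: [3.1, 10.4, -3.0]
gripper_width: 0.0213
```

```bash
python3 - <<'E'
from fit2 import *
o=env.get_obs(); print(o['position'],o['force'],o['gripper_width'])
im=env.capture("scene"); c=(270,160)
cv2.imwrite(f"pics/scene21.png",cv2.resize(im[c[1]:c[1]+150,c[0]-30:c[0]+160],None,fx=4,fy=4,interpolation=cv2.INTER_CUBIC))
im=env.capture("side"); cv2.imwrite(f"pics/side21.png",cv2.resize(im[160:310,250:390],None,fx=4,fy=4,interpolation=cv2.INTER_CUBIC))
E
```

```text
[ 0.4997 -0.1675  0.0518] [ 3.1005 10.3766 -2.9606] 0.02130747138124671
```

View pics/scene21.png

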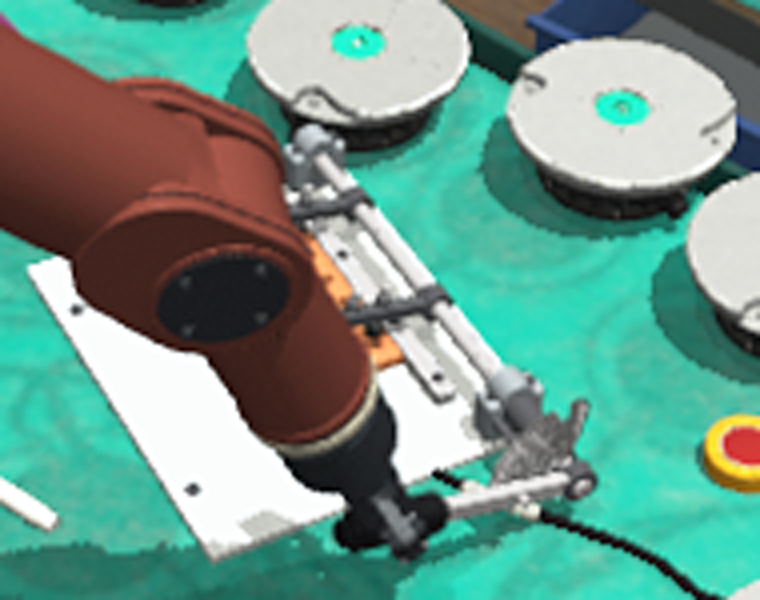

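View pics/side21.png

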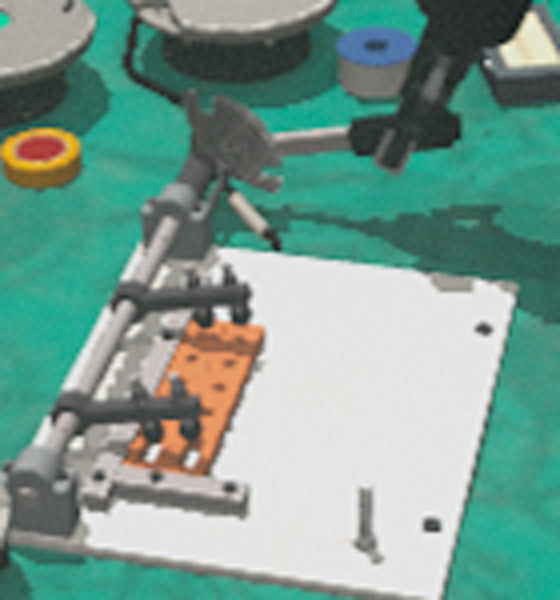

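Emit:
send_rows --motion '[{"tx":-0.19,"ty":0.05,"tz":-1.4,"rx":-0.002,"ry":-0.03,"rz":0},{"tx":-0.05,"ty":0.05,"tz":-1.0,"rx":0,"ry":-0.02,"rz":0},{"tx":0,"ty":0,"tz":-0.5,"rx":0,"ry":-0.01,"rz":0},{"tx":0,"ty":0,"tz":0,"rx":0,"ry":0,"rz":0}]'

```text
time_s: 24.4
position: [0.4976, -0.1673, 0.0234]
tcp_rot: [0.044, 1.12, -0.06]
force: [0.4, 6.6, -1.4]
gripper_width: 0.0214
```

Emit:
send_rows --motion '[{"tx":0,"ty":0,"tz":-0.3,"rx":0,"ry":0,"rz":0},{"tx":0.03,"ty":0,"tz":-0.2,"rx":0,"ry":0,"rz":0},{"tx":0,"ty":0,"tz":0,"rx":0,"ry":0,"rz":0}]'

```text
time_s: 24.7
position: [0.4976, -0.1673, 0.0186]
tcp_rot: [0.044, 1.121, -0.06]
force: [-2.2, 7.2, 1.6]
gripper_width: 0.0212
```

Emit:
send_rows --motion '[{"tx":0.03,"ty":0,"tz":-0.2,"rx":0,"ry":0,"rz":0},{"tx":0,"ty":0,"tz":0,"rx":0,"ry":0,"rz":0}]'

```text
time_s: 24.9
position: [0.4977, -0.1673, 0.0165]
tcp_rot: [0.044, 1.122, -0.06]
force: [-4.7, 7.7, 5.0]
gripper_width: 0.0213
```

```bash
python3 - <<'E'
from fit2 import *
im=env.capture("side"); cv2.imwrite(f"pics/side22.png",cv2.resize(im[160:310,250:390],None,fx=4,fy=4,interpolation=cv2.INTER_CUBIC))
E
```

```text
(no output)
```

View pics/side22.png

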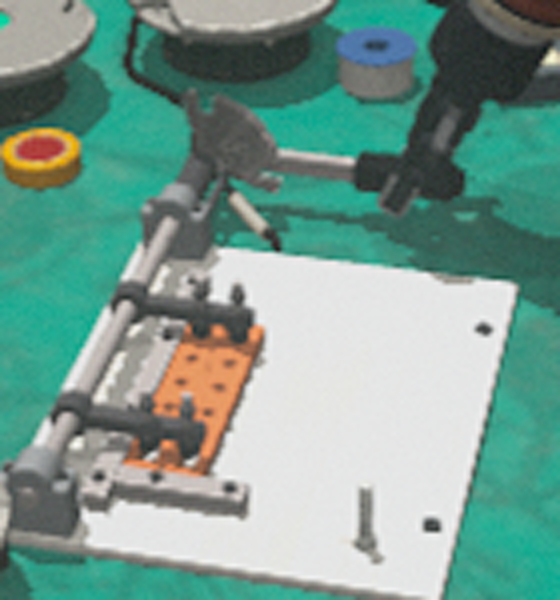

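Emit:
send_rows --motion '[{"tx":0.03,"ty":0,"tz":-0.2,"rx":0,"ry":0,"rz":0},{"tx":0,"ty":0,"tz":0,"rx":0,"ry":0,"rz":0}]'

```text
time_s: 25.15
position: [0.4978, -0.1673, 0.0145]
tcp_rot: [0.044, 1.122, -0.06]
force: [-6.9, 8.2, 4.5]
gripper_width: 0.0213
```

Emit:
send_rows --motion '[{"tx":0.03,"ty":0,"tz":-0.2,"rx":0,"ry":0,"rz":0},{"tx":0,"ty":0,"tz":0,"rx":0,"ry":0,"rz":0}]'

```text
time_s: 25.35
position: [0.498, -0.1674, 0.0125]
tcp_rot: [0.044, 1.122, -0.06]
force: [-7.0, 8.7, 4.7]
gripper_width: 0.0211
```

Emit:
send_rows --motion '[{"tx":0.03,"ty":0,"tz":-0.2,"rx":0,"ry":0,"rz":0},{"tx":0,"ty":0,"tz":-0.1,"rx":0,"ry":0,"rz":0},{"tx":0,"ty":0,"tz":0,"rx":0,"ry":0,"rz":0}]'

```text
time_s: 25.65
position: [0.4984, -0.1675, 0.0111]
tcp_rot: [0.042, 1.122, -0.06]
force: [-37.4, 16.3, 55.0]
gripper_width: 0.0214
```

```bash
python3 - <<'E'
from fit2 import *
p=[.548,.0636,-.071]
o=env.get_obs(); print(o['position'],o['force'])
D=cam("side")
for a in(.05,0,-.04): print(a,[((proj(D,w(p,(105-d*np.cos(a),-235,40+d*np.sin(a))))[0]+.5-[250,160])*4).round(1) for d in(60,105,147,185)])
im=env.capture("side"); cv2.imwrite(f"pics/side23.png",cv2.resize(im[180:240,290:380],None,fx=8,fy=8,interpolation=cv2.INTER_CUBIC))
E
```

```text
[ 0.4984 -0.1675  0.0111] [-37.4128  16.3106  55.0367]
0.05 [array([286. , 158.2]), array([346.5, 162.2]), array([403.7, 166. ]), array([456.2, 169.5])]
0 [array([286.2, 161.7]), array([346.6, 168.5]), array([403.8, 174.8]), array([456. , 180.6])]
-0.04 [array([286.2, 164.5]), array([346.5, 173.4]), array([403.4, 181.8]), array([455.4, 189.4])]
```

View pics/side23.png

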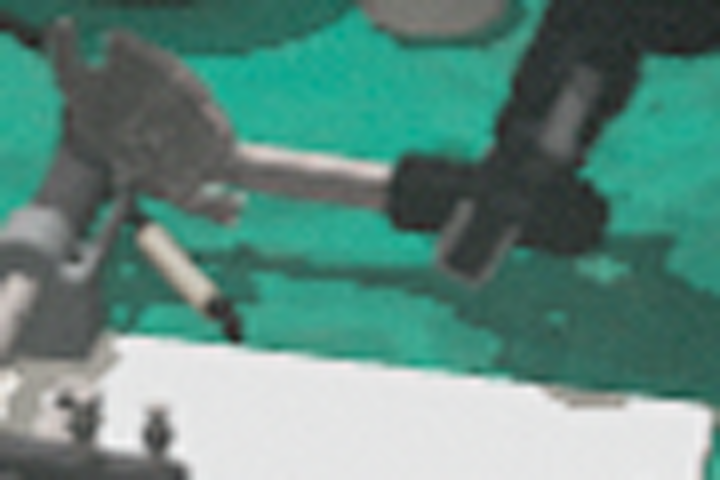

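Emit:
send_rows --motion '[{"tx":0,"ty":0,"tz":0.25,"rx":0,"ry":0,"rz":0},{"tx":0,"ty":0,"tz":0,"rx":0,"ry":0,"rz":0}]'

```text
time_s: 25.9
position: [0.4981, -0.1674, 0.0122]
tcp_rot: [0.044, 1.122, -0.06]
force: [-5.2, 8.0, 3.6]
gripper_width: 0.0212
```

Emit:
send_rows --motion '[{"tx":0,"ty":0,"tz":0,"rx":0,"ry":0,"rz":0},{"tx":0,"ty":0,"tz":0,"rx":0,"ry":0,"rz":0},{"tx":0,"ty":0,"tz":0,"rx":0,"ry":0,"rz":0},{"tx":0,"ty":0,"tz":0,"rx":0,"ry":0,"rz":0},{"tx":0,"ty":0,"tz":0,"rx":0,"ry":0,"rz":0}]' --fingers 1

```text
time_s: 26.4
position: [0.4996, -0.169, 0.0129]
tcp_rot: [0.045, 1.119, -0.062]
force: [0.5, -0.0, -0.6]
gripper_width: 0.085
```

```bash
python3 - <<'E'
from fit2 import *
o=env.get_obs(); print(o['position'],o['force'],o['gripper_width']);print(Ro.from_rotvec(o['tcp_rot']).as_matrix()[:,0])
im=env.capture("side"); cv2.imwrite(f"pics/side24.png",cv2.resize(im[170:310,260:390],None,fx=4,fy=4,interpolation=cv2.INTER_CUBIC))
E
```

```text
[ 0.4996 -0.169   0.0129] [ 0.4897 -0.0415 -0.6009] 0.08502264680090976
[ 0.4351 -0.0276 -0.9   ]
```

View pics/side24.png

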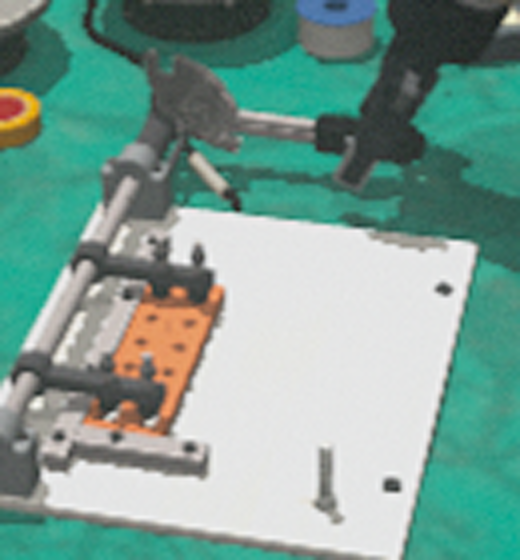

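Emit:
send_rows --motion '[{"tx":-0.9,"ty":0.06,"tz":1.8,"rx":0,"ry":0,"rz":0},{"tx":-1.3,"ty":0.08,"tz":2.7,"rx":0,"ry":0,"rz":0},{"tx":-1.3,"ty":0.08,"tz":2.7,"rx":0,"ry":0,"rz":0},{"tx":-1,"ty":0.1,"tz":3,"rx":0,"ry":0.08,"rz":0},{"tx":0,"ty":2,"tz":3,"rx":0,"ry":0.08,"rz":0},{"tx":0,"ty":2,"tz":3,"rx":0,"ry":0.08,"rz":0},{"tx":0,"ty":0,"tz":2,"rx":0,"ry":0.05,"rz":0},{"tx":0,"ty":0,"tz":0,"rx":0,"ry":0,"rz":0}]'

```text
time_s: 27.25
position: [0.4574, -0.1253, 0.1983]
tcp_rot: [0.033, 1.405, -0.07]
force: [0.0, 0.1, -0.2]
gripper_width: 0.0854
```

```bash
python3 - <<'E'
from fit2 import *
o=env.get_obs(); print(o['position'],o['force'],o['gripper_width'])
pickle.dump(cam("wrist"),open("w25.pkl","wb"))
cv2.imwrite("pics/w25.png",env.capture("wrist"))
im=env.capture("side"); cv2.imwrite(f"pics/side25.png",cv2.resize(im[140:310,250:390],None,fx=3.5,fy=3.5,interpolation=cv2.INTER_CUBIC))
E
```

```text
[ 0.4574 -0.1253  0.1983] [ 0.0311  0.0882 -0.235 ] 0.08542047497767433
```

View pics/w25.png

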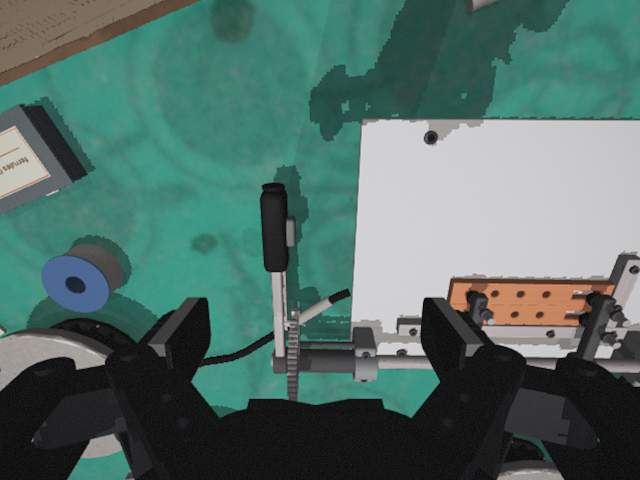

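View pics/side25.png

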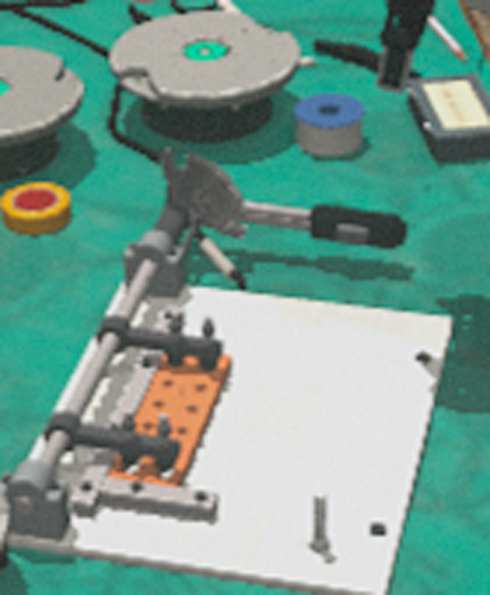

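```bash
python3 - <<'E'
from fit2 import *
p=[.548,.0636,-.071]
W=pickle.load(open("w25.pkl","rb")); im=cv2.imread("pics/w25.png")
cv2.imwrite("pics/w25z.png",cv2.resize(im[170:350,250:640],None,fx=2,fy=2,interpolation=cv2.INTER_CUBIC))
for q in((452,279),(614,285)): print(inv(p,back(W,q,.02)))
for a in(.06,0,-.04):
  print(a,proj(cam("side"),np.array([w(p,(105-d*np.cos(a),-235,40+d*np.sin(a))) for d in(109,185)])).ravel(), proj(W,np.array([w(p,(105-d*np.cos(a),-235,40+d*np.sin(a))) for d in(109,185)])).ravel())
E
```

```text
[ 14.8643 -61.7382]
[ 19.7447 100.1972]
0.06 [337.4626 199.8177 363.5381 201.3245] [275.4619 274.1216 270.5815 196.1383]
0 [337.5127 201.7635 363.5043 204.6558] [276.2943 270.4576 272.3071 191.8484]
-0.04 [337.4724 203.0471 363.3544 206.8461] [276.8433 268.2872 273.416  189.558 ]
```

View pics/w25z.png

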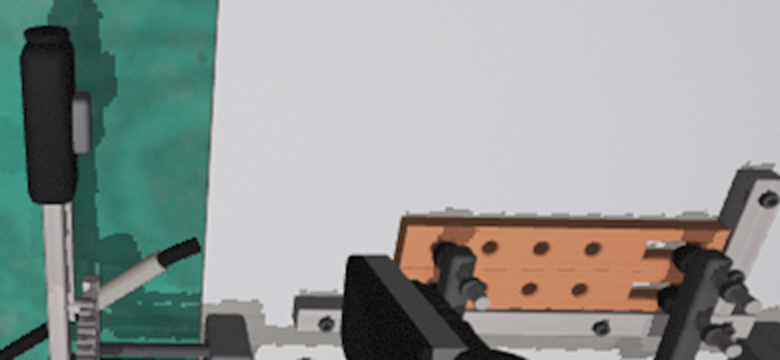

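```bash
python3 - <<'E'
from fit2 import *
im=cv2.imread("pics/w25.png")
cv2.imwrite("pics/w25y.png",cv2.resize(im[265:345,440:640],None,fx=4,fy=4,interpolation=cv2.INTER_CUBIC))
E
```

```text
(no output)
```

View pics/w25y.png

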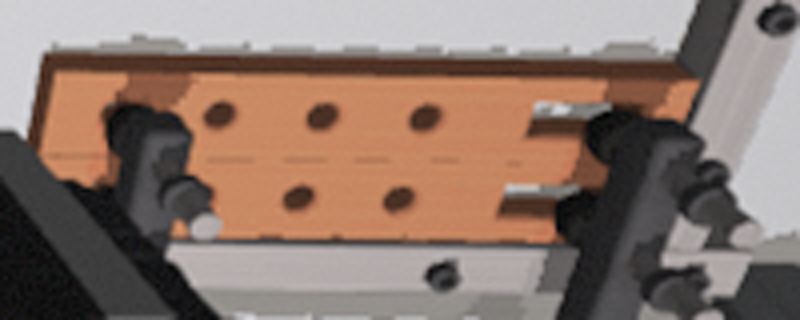

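```bash
python3 - <<'E'
from fit2 import *
p=[.548,.0636,-.071]
W=pickle.load(open("w25.pkl","rb"))
f=lambda q:(np.array(q)+.5)/4-.5+[440,265]
for q in((52,71),(695,78),(300,74),(50,155),(520,164),(170,239),(555,242)): print(q,inv(p,back(W,f(q),.02)))
for n in("side",):
  im=env.capture(n)
  for q in("pliers","tin","reel","log_book"): r=env.find_in(n,q)[:1]; print(q,r)
E
```

```text
(52, 71) [ 18.776  -60.4744]
(695, 78) [18.7382 99.2269]
(300, 74) [18.8487  1.4204]
(50, 155) [ 44.0088 -56.8544]
(520, 164) [45.0362 63.889 ]
(170, 239) [ 70.2596 -20.7737]
(555, 242) [69.6075 80.4447]
pliers [{'point': [304.6, 315.8], 'confidence': 0.92}]
tin [{'point': [380.7, 173.3], 'confidence': 0.76}]
reel [{'point': [345.1, 174.4], 'confidence': 0.66}]
log_book [{'point': [303.7, 411.0], 'confidence': 0.64}]
```

```bash
python3 - <<'E'
from rig import env
o=env.get_obs(); print(o['time_s'],o['joint_velocities'].round(3)); print(env.job_done())
E
```

```text
27.6 [-0.    -0.001 -0.003 -0.008  0.001  0.003 -0.001]
the job is handed in; nothing more can be done
None
```

I handed the job in at 27.6 s. Both bars lie in the corner of fence and end stop, and the lever is down with its button back out. No verdict was reported.

**What I did**
- **Squaring to the fence:** I pushed both bars together to the fence with the open fingers.
- **To the end stop:** I pushed them with the shut fingers. The front bar swung out at first and ended about 2 mm short of the stop. I squared it again and pushed it home separately.
- **Lever:** I pinched the grip, and the fingers closed to 21 mm, so the button was fully in. I swung the lever down to its lower stop, eased it back about 1 mm, let go and withdrew.

**Last checks (camera, after withdrawing)**
- **Bars:** the front face of the front bar is at jig x ≈ 18.8 mm along its whole length (20 nominal). The joint between the bars is at about 44–45 mm, the fence edge at about 70 mm, and the front bar's slotted end at y ≈ 99 mm. The rear bar's slotted end was hidden by a hold-down arm in this last view. It was flush with the stop when seen before I lowered the lever.
- **Lever:** it stays down with the feet on the bars, and the button stands fully proud. I judged this by eye; I had no reading of the joint itself.
- **Other things:** the cap screw stands. Pliers, tin, reel and notebook are within a few pixels of where they started.

**Not as expected:** while finding the lower stop, the wrist force briefly reached about 68 N on the grip, below the 120 N limit. The lever also went a few mm lower than I had calculated before it reached the stop.

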